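# Demagnetise the crankshaft counterweights

### The job

Lay every half-round counterweight flat on one of its half-moon faces on the demagnetiser's plate, none stacked or overhanging, and lean the screen board from its rack squarely, foot on the bench, against the case face that looks to the demagnetiser. Then snap the rocker to on, leave it on for five seconds, and snap it back off before anything is taken from the plate. Last, lay the counterweights flat on the wooden setting-down board, none stacked or overhanging; leave the screen leaning and the other things where they are.

Things in the scene. Friction and masses are not known exactly. Their poses are not given: they have to be found in the camera images.
- plate (a point): centre of the top of the demagnetiser's flat plate, 40 mm above the bench. The plate is 200 mm (its x) by 200 mm (its y), level; z up. A rim 4 mm wide, 5 mm high runs round it. The control pod (70 by 120 mm, 55 mm tall, its near face 23 mm beyond the rim) stands on the plate's +x side and carries the rocker
- deck_top (a point): centre of the top of the wooden setting-down board, 120 mm (its x) by 260 mm (its y), fixed, its level top 14 mm above the bench, with a rim 4 mm wide and 5 mm high around it; z up
- rocker_off_end (a point): point on top of the rocker's +y (off) end, 6 mm from its tip; moves with the paddle
- rocker (a joint): black rocker paddle, 30 mm (plate's x) by 76 mm (plate's y), pivoting about the plate's x; pivot 162 mm along +x from the plate's centre, 75 mm above the bench. 0 = off (-y end stands up), 0.7 rad = fully on (-y end down). Sprung to either end, it snaps over past 0.35. About 6 N down on the raised end tips it; that end sinks about 22 mm; likewise back to off with its +y end
- rocker_on_end (a point): point on top of the rocker's -y (on) end, 6 mm from its tip; moves with the paddle
- board_c (a point): centre of the screen board: a bare metal-faced sheet 120 mm wide (its x), 8 mm thick (its y), 160 mm tall (its z), 0.3 kg. At the start it stands upright in the rack, its lower edge 10 mm above the bench
- board_top (a point): middle of the screen board's top edge (80 mm above its centre along its z)
- rack: fixed rack for the board: base 90 by 70 by 10 mm with two upright walls 70 mm long, reaching 55 mm above the bench, that leave a 14 mm slot along the rack's x. Origin under its centre, on the bench
- case: fixed wooden instrument case, 150 mm (its x) by 100 mm (its y), 90 mm tall, origin under its centre, on the bench. Its -y face, with two brass catches, looks to the demagnetiser; the board is leaned on that face
- weight1_c (a point): steel half-disc counterweight, radius 38 mm, 26 mm thick, 0.45 kg; may be absent. Point: mid-thickness, 19 mm from the straight edge face. y = thickness axis (square to the half-moon faces), -z runs from straight edge to rim, x along the straight edge (76 mm). At the start it stands rocking on its rim, 38 mm tall; tipped over 31 degrees sideways it falls on a half-moon face
- weight2_c (a point): steel half-disc counterweight, radius 38 mm, 26 mm thick, 0.45 kg; may be absent. Point: mid-thickness, 19 mm from the straight edge face. y = thickness axis (square to the half-moon faces), -z runs from straight edge to rim, x along the straight edge (76 mm). At the start it stands rocking on its rim, 38 mm tall; tipped over 31 degrees sideways it falls on a half-moon face
- weight3_c (a point): steel half-disc counterweight, radius 38 mm, 26 mm thick, 0.45 kg; may be absent. Point: mid-thickness, 19 mm from the straight edge face. y = thickness axis (square to the half-moon faces), -z runs from straight edge to rim, x along the straight edge (76 mm). At the start it stands rocking on its rim, 38 mm tall; tipped over 31 degrees sideways it falls on a half-moon face
- can: metal can, 52 mm across, 90 mm tall; a bystander; origin at its underside
- jar: jar with lid, 56 mm across, 75 mm tall; a bystander; origin at its underside
- nut: plain steel round spacer nut, 30 mm across, 14 mm tall; a bystander; origin at its underside
- micrometer: C-shaped micrometer lying flat, about 80 mm by 130 mm, 14 mm thick; a bystander; origin at its underside
- wrench: open-ended wrench lying flat; a bystander; origin at its underside
- screwdriver: screwdriver lying flat; a bystander; origin at its underside
- collar: rust-brown ring, 68 mm across, 26 mm tall; a bystander; origin at its underside

How it is judged:
By the outcome, as a careful person would: the job done as asked, in the order asked, and still so for the second after the job is handed in, with the robot touching nothing.
Of weight1, weight2, weight3 only 2 to 3 are there at a start; the rules pass over those that are not, and their reading is None.
At some moment in a run one of weight1, weight2, weight3 may be knocked a few centimetres aside while the robot is not near it.
It also fails if it takes over 210 s, if anything falls off the work surface, if the arm or the gripper's body presses on something with over 40 N, if the wrist force passes 120 N, or if a joint passes its speed limit or range.

### The arm

A 6-joint arm with a two-finger parallel gripper is mounted at the origin on the work surface. World frame = base frame: x ahead of the robot, y to its left, z up, the work surface at z = 0. Lengths are in m, angles in rad, forces in N, time in s.
With the tool pointing down it reaches from about 0.325 to 0.9 m from the base axis. Payload 6.1 kg.
Tool frame: the origin (TCP) lies midway between the tips of the shut fingers; the grasp point (between the pads) lies 19 mm behind it; x points along the fingers, y is the direction in which the jaws open and shut, and the axes are right-handed (so a half turn about x gives the same grasp; the last joint's range is limited). The gripper opens to 85 mm and grips with 20 to 120 N. Pads are 22 mm wide; open, the fingers measure 114 mm over their backs; the gripper's body (76 mm by 85 mm) begins 54 mm behind the grasp point. The pads swing forward as they close: fully open they stand 13 mm farther back than shut.
Start: joints at [-1.35, 0.22, 1.526, -0, 1.395, -0.126], TCP at [0.212, -0.588, 0.231] pointing down, gripper open.
Joint ranges: [-2.98, 2.98], [-0.91, 2.08], [0.09, 2.57], [-1.24, 4.39], [0.2, 2.65], [-2.68, 2.68]. Speed limits (rad/s): [2.57, 2.57, 3.01, 3.14, 3.14, 3.14].

### API

Orientations are given as [roll, pitch, yaw] about the fixed x, y, z axes, in that order (R = Rz(yaw) Ry(pitch) Rx(roll)).
In Python, from plant import movep, move_l, set_joints, gripper_to, hold, inverse_kinematics, observe, get_image, get_calibration, Unreachable, job_done gives the robot as it stands. Calls block until the motion is done:
- movep(position, orientation): joint-space move of the TCP to a pose.
- move_l(position, feed=0.15, rotation=None, max_force=None): straight line of the TCP; rotation=None keeps the orientation; feed is the mean speed in m/s. With max_force (N) it stops when the force on the tool has changed by that much, and returns True; else False.
- set_joints(angles): joint-space move.
- gripper_to(opening, f_grip=None): finger opening in m; f_grip is the grip in N (None keeps the last); returns when the fingers have stopped.
- hold(seconds).
- inverse_kinematics(position, orientation): joint angles nearest the present ones, or None.
- observe(): the state.
- get_image(name): name is "scene" or "top" or "wrist"; returns (picture, depth): 420x560x3 uint8, red, green, blue; 420x560 float32, m along the optical axis (not along the pixel's ray), 0 where there is no reading.
- get_calibration(name): a dict with "intrinsics" (3x3 intrinsics, pixels), "world_from_camera" (4x4, takes a point from camera to world coordinates). Camera axes: x right, y down, z forward; pixel columns grow to the right and rows downward; lengths in m; the calibration is good to about 2 mm. A picture is of the moment at which its call begins: read the wrist's pose just before it. get_calibration takes no time and is no camera call; for the wrist camera it gives the pose at the moment of the call.
A pose or a line that the arm cannot do raises Unreachable and nothing moves.
- job_done(): hands the job in, once; it reports no verdict.
The state is a dict: "time_s": time; "q": joint angles; "joint_velocities": joint speeds; "joint_torque": joint torques, N m; "eef_pos": TCP position; "tcp_rot": TCP orientation; "ft_force": force on the tool from outside, world axes, zero at the start; "torque": the same for the moment, N m; "opening": finger opening in m.
Only numpy, scipy, OpenCV 4.12 (cv2) and the standard library are available. Lean on these libraries where they do the work, as an engineer would, in place of code of your own. Each camera call takes 0.05 s, during which the arm holds its last target.

## Working session

There is one attempt and no reset: what is moved stays moved. The work goes in short steps, each a Python script; the robot and the scene stay as the last script left them, time stands still between calls to the robot, and variables do not carry over. Pictures are saved under pics/ and viewed, and the job is handed in when it is done.

```bash
ls; mkdir -p pics; python3 - <<'E'
from plant import *
import cv2,numpy as np
s=observe();print(s['time_s'],s['eef_pos'],s['tcp_rot'],s['opening'])
for n in ['scene','top','wrist']:
    im,d=get_image(n);cv2.imwrite(f'pics/{n}0.png',im[:,:,::-1]);np.save(f'pics/{n}0.npy',d)
    c=get_calibration(n);print(n,np.round(c['intrinsics'],1).tolist(),np.round(c['world_from_camera'],3).tolist())
E
```

```text
pics
0.0 [ 0.21231303 -0.58718685  0.23019975] [-1.70919522  1.5688619   1.77920404] 0.08519775658275712
scene [[515.8, 0.0, 279.6], [0.0, 515.8, 205.8], [0.0, 0.0, 1.0]] [[0.845, 0.432, -0.313, 1.019], [0.534, -0.695, 0.482, -0.738], [-0.009, -0.575, -0.818, 1.31], [0.0, 0.0, 0.0, 1.0]]
top [[510.7, 0.0, 269.6], [0.0, 510.7, 208.6], [0.0, 0.0, 1.0]] [[-0.029, -0.98, 0.197, 0.253], [-0.999, 0.026, -0.021, -0.0], [0.016, -0.197, -0.98, 1.533], [0.0, 0.0, 0.0, 1.0]]
wrist [[351.8, 0.0, 277.9], [0.0, 351.8, 215.1], [0.0, 0.0, 1.0]] [[0.34, -0.899, -0.276, 0.282], [-0.94, -0.326, -0.098, -0.562], [-0.002, 0.292, -0.956, 0.371], [0.0, 0.0, 0.0, 1.0]]
```

View pics/scene0.png

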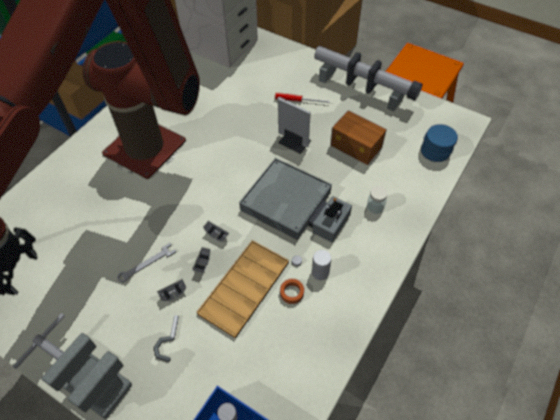

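View pics/top0.png

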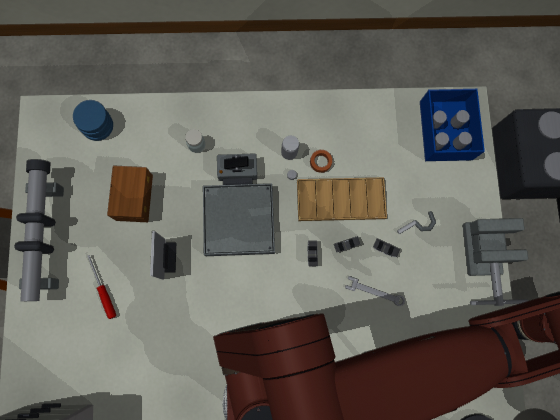

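View pics/wrist0.png

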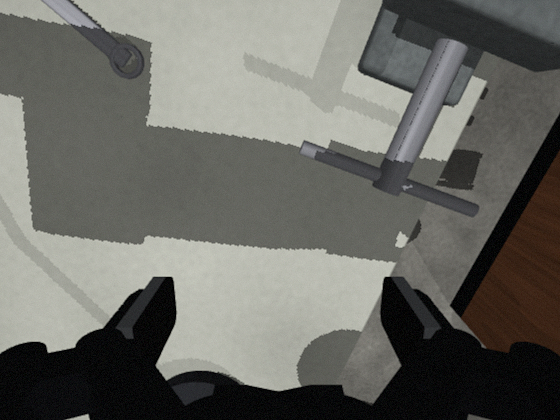

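The top view shows three weights near (314,253), (348,243) and (388,246). The plate is at (238,220), the pod at (238,167), the deck at (342,199), the rack and board at (163,253) and the case at (131,193). I'll enlarge these.

```bash
cat > h.py <<'E'
from plant import *
import cv2,numpy as np
def p2w(c,u,v,depth=None,z=None):
    K=c['intrinsics'];T=c['world_from_camera']
    r=np.array([(u-K[0][2])/K[0][0],(v-K[1][2])/K[1][1],1.])
    d=T[:3,:3]@r;o=T[:3,3]
    if z is not None: depth=(z-o[2])/d[2]
    return o+d*depth
def cloud(c,d):
    K=c['intrinsics'];T=c['world_from_camera']
    v,u=np.mgrid[0:420,0:560]
    P=np.stack([(u-K[0][2])/K[0][0]*d,(v-K[1][2])/K[1][1]*d,d],-1)
    W=P@T[:3,:3].T+T[:3,3]
    W[d==0]=np.nan
    return W
def w2p(c,p):
    K=c['intrinsics'];T=c['world_from_camera']
    q=T[:3,:3].T@(np.array(p)-T[:3,3]);return K[0][0]*q[0]/q[2]+K[0][2],K[1][1]*q[1]/q[2]+K[1][2]
def snap(n,name,crop=None,s=1):
    c=get_calibration(n);im,d=get_image(n);im=im[:,:,::-1]
    np.save(f'pics/{name}.npy',d);np.savez(f'pics/{name}_c.npz',**{k:np.array(v) for k,v in c.items() if k in('intrinsics','world_from_camera')})
    if crop: im=im[crop[1]:crop[3],crop[0]:crop[2]]
    im=cv2.resize(im,None,fx=s,fy=s,interpolation=cv2.INTER_CUBIC)
    cv2.imwrite(f'pics/{name}.png',im);return c,d
def top_rot(yaw):  # tool down, jaw axis (tool y) ... x=-z
    from scipy.spatial.transform import Rotation as R
    # columns tool x,y,z ; y=(cos yaw,sin yaw,0)
    x=np.array([0,0,-1.]);y=np.array([np.cos(yaw),np.sin(yaw),0]);z=np.cross(x,y)
    M=np.stack([x,y,z],1);e=R.from_matrix(M).as_euler('xyz');return e
E
python3 - <<'E'
from h import *
im=cv2.imread('pics/top0.png')
cv2.imwrite('pics/t_a.png',cv2.resize(im[140:280,100:290],None,fx=4,fy=4,interpolation=cv2.INTER_CUBIC))
cv2.imwrite('pics/t_b.png',cv2.resize(im[140:310,285:445],None,fx=3.5,fy=3.5,interpolation=cv2.INTER_CUBIC))
c=get_calibration('top');W=cloud(c,np.load('pics/top0.npy'))
for n,(u,v) in dict(bench=(180,320),plate=(238,220),deck=(322,188),w1=(314,253),w2=(348,243),w3=(388,246),case=(131,193),pod=(238,174),brd=(154,253),rack=(168,255)).items(): print(n,np.round(W[v,u],4))
c=get_calibration('scene');W=cloud(c,np.load('pics/scene0.npy'))
for n,(u,v) in dict(bench=(180,220),plate=(285,200),deck=(240,285),w1=(215,231),w2=(201,260),w3=(172,291),case=(358,128)).items(): print(n,np.round(W[v,u],4))
im=cv2.imread('pics/scene0.png')
cv2.imwrite('pics/s_b.png',cv2.resize(im[200:340,120:320],None,fx=4,fy=4,interpolation=cv2.INTER_CUBIC))
cv2.imwrite('pics/s_a.png',cv2.resize(im[80:250,230:400],None,fx=3.5,fy=3.5,interpolation=cv2.INTER_CUBIC))
E
```

```text
bench [2.351e-01 2.382e-01 2.000e-04]
plate [0.5209 0.0622 0.0376]
deck [ 0.6182 -0.1958  0.0126]
w1 [ 0.4208 -0.1635 -0.0022]
w2 [ 0.448  -0.2676  0.0008]
w3 [ 0.4354 -0.3881  0.0021]
case [0.599  0.3674 0.089 ]
pod [0.6574 0.0591 0.0549]
brd [0.4144 0.2829 0.1648]
rack [0.4252 0.2728 0.0129]
bench [ 0.2887 -0.1728  0.0018]
plate [0.535  0.0368 0.0396]
deck [ 0.571  -0.2578  0.0084]
w1 [ 0.4032 -0.1485  0.0024]
w2 [ 0.4279 -0.25    0.0027]
w3 [ 0.4166 -0.3697 -0.0027]
case [0.6023 0.3748 0.0883]
```

View pics/t_a.png

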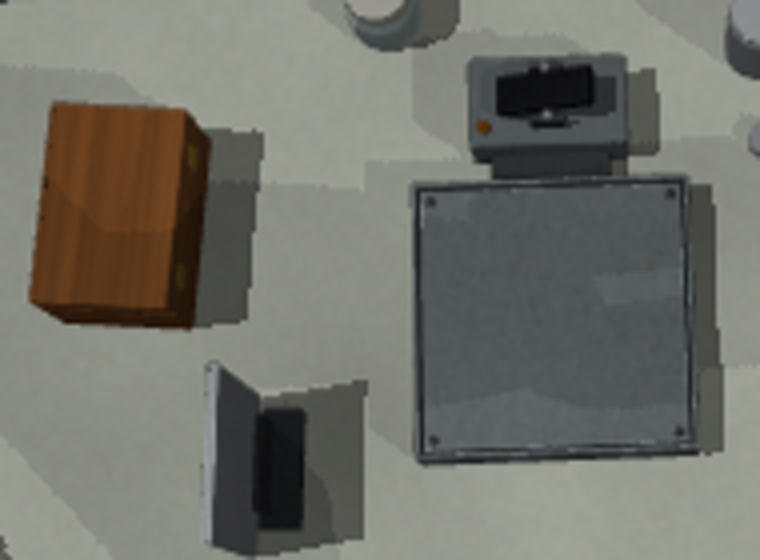

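View pics/t_b.png

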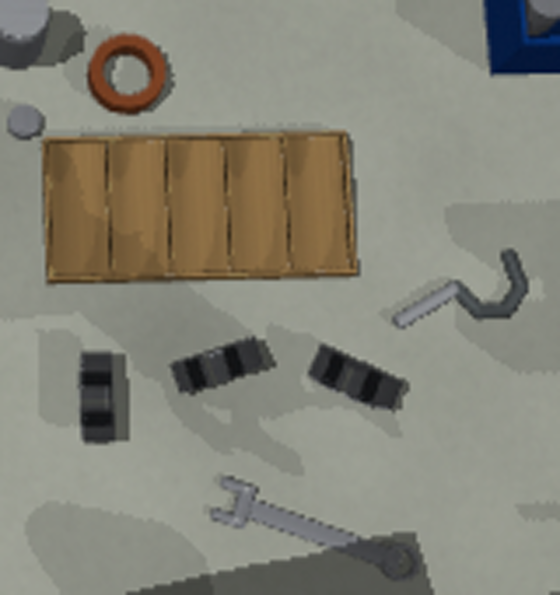

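View pics/s_a.png

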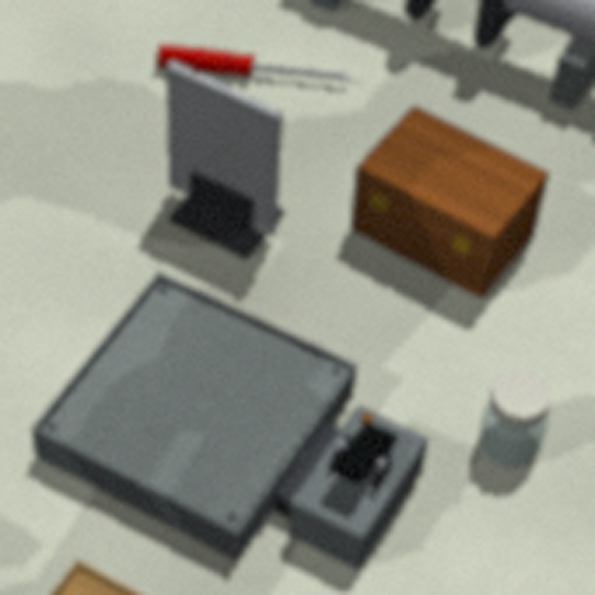

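View pics/s_b.png

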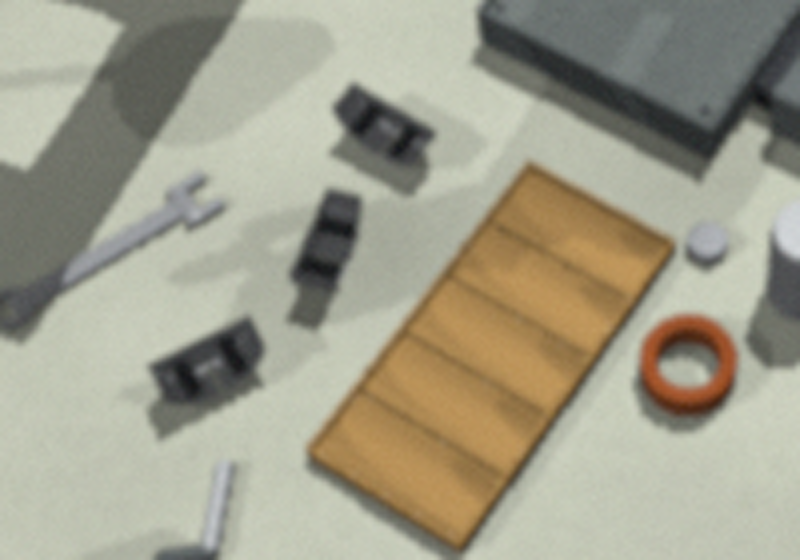

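Depth on the weights reads as bench level, so it is unreliable on that steel and I'll triangulate them instead. For the fixed things I'll fit rectangles to the depth cloud and check them against both views.

```bash
python3 - <<'E'
from h import *
def rect(n,zlo,zhi,cx,cy,r):
    c=get_calibration(n);W=cloud(c,np.load(f'pics/{n}0.npy'))
    m=(W[...,2]>zlo)&(W[...,2]<zhi)&(abs(W[...,0]-cx)<r)&(abs(W[...,1]-cy)<r)
    l,N,st,_=0,0,0,0
    N,l,st,_=cv2.connectedComponentsWithStats(m.astype(np.uint8))
    if N<2: return None
    k=1+np.argmax(st[1:,4]);m=l==k
    P=W[m]
    R=cv2.minAreaRect(P[:,:2].astype(np.float32))
    return np.round(R[0],4),np.round(R[1],3),round(R[2],1),'medz',round(float(np.median(P[:,2])),4)
for n in ['top','scene']:
    print(n)
    print('plate',rect(n,.03,.05,.53,.06,.16))
    print('deck',rect(n,.008,.025,.57,-.24,.19))
    print('case',rect(n,.08,.1,.6,.37,.15))
    print('pod',rect(n,.048,.06,.68,.06,.1))
    print('board',rect(n,.15,.18,.41,.28,.1))
    print('rackwall',rect(n,.045,.065,.41,.27,.1))
    print('can',rect(n,.08,.1,.68,-.1,.1))
# weights triangulate: top px, scene px
ct,cs=get_calibration('top'),get_calibration('scene')
A=lambda x,y:(285+x/3.5-.36,140+y/3.5-.36)
B=lambda x,y:(120+x/4-.37,200+y/4-.37)
prs={'w1':(A(103,397),B(384,122)),'w2':(A(222,365),B(330,238)),'w3':(A(358,377),B(208,358))}
def tri(p,q):
    M=[];b=[]
    for c,(u,v) in((ct,p),(cs,q)):
        o=c['world_from_camera'][:3,3];d=p2w(c,u,v,1.)-o;d/=np.linalg.norm(d);Q=np.eye(3)-np.outer(d,d);M.append(Q);b.append(Q@o)
    return np.linalg.lstsq(np.vstack(M),np.hstack(b),rcond=None)[0]
for k,(p,q) in prs.items(): print(k,tri(p,q),'z=.038:',p2w(ct,*p,z=.038)[:2],p2w(cs,*q,z=.038)[:2])
C=lambda x,y:(100+x/4-.37,140+y/4-.37)
for nm,(x,y),z in [('brd_a',(211,364),.17),('brd_b',(208,542),.17),('case far',(187,108),.09),('case near',(166,307),.09),('caseL far',(54,103),.09),('caseLnear',(33,300),.09),('pl1',(413,183),.045),('pl2',(688,178),.045),('pl3',(697,453),.045),('pl4',(418,463),.045)]: print(nm,np.round(p2w(ct,*C(x,y),z=z),4))
E
```

```text
top
plate (array([0.5409, 0.0623]), array([0.24 , 0.208]), 0.5, 'medz', 0.04)
deck (array([ 0.585 , -0.2529]), array([0.27 , 0.134]), 89.9, 'medz', 0.0143)
case (array([0.6061, 0.38  ]), array([0.101, 0.152]), 85.2, 'medz', 0.0897)
pod (array([0.6872, 0.063 ]), array([0.072, 0.119]), 0.2, 'medz', 0.0545)
board (array([0.4142, 0.287 ]), array([0.011, 0.118]), 89.0, 'medz', 0.1686)
rackwall (array([0.4133, 0.2795]), array([0.015, 0.117]), 85.8, 'medz', 0.0543)
can (array([ 0.7393, -0.0985]), array([0.049, 0.046]), 47.4, 'medz', 0.0897)
scene
plate (array([0.5277, 0.0586]), array([0.222, 0.215]), 0.6, 'medz', 0.0392)
deck (array([ 0.581 , -0.2541]), array([0.132, 0.273]), 0.2, 'medz', 0.0138)
case (array([0.6037, 0.3768]), array([0.107, 0.152]), 86.1, 'medz', 0.0886)
pod (array([0.6854, 0.0599]), array([0.072, 0.122]), 0.8, 'medz', 0.0539)
board (array([0.4134, 0.2823]), array([0.017, 0.123]), 86.6, 'medz', 0.1638)
rackwall (array([0.4134, 0.2775]), array([0.018, 0.118]), 87.6, 'medz', 0.0547)
can (array([ 0.7375, -0.1012]), array([0.048, 0.047]), 43.5, 'medz', 0.0886)
w1 [ 0.41713816 -0.15949213  0.03331611] z=.038: [ 0.41622505 -0.15940986] [ 0.41974829 -0.16120042]
w2 [ 0.44227429 -0.25995744  0.0357124 ] z=.038: [ 0.44049451 -0.26114788] [ 0.44485028 -0.25927646]
w3 [ 0.42816044 -0.37627986  0.0330719 ] z=.038: [ 0.42719874 -0.37548553] [ 0.43086361 -0.37726781]
brd_a [0.4742 0.2871 0.17  ]
brd_b [0.3552 0.2872 0.17  ]
case far [0.6767 0.3244 0.09  ]
case near [0.5293 0.3367 0.09  ]
caseL far [0.6829 0.421  0.09  ]
caseLnear [0.5369 0.4315 0.09  ]
pl1 [0.6275 0.165  0.045 ]
pl2 [ 0.6262 -0.0408  0.045 ]
pl3 [ 0.4192 -0.0412  0.045 ]
pl4 [0.4175 0.1622 0.045 ]
```

```bash
python3 - <<'E'
from h import *
from scipy.spatial.transform import Rotation as R
s=observe();M=R.from_euler('xyz',s['tcp_rot']).as_matrix();print(M.round(3)); 
def ik(p,r):
    q=inverse_kinematics(p,r);return None if q is None else np.round(q,2).tolist()
for w,(p,yaw) in {'view':((.38,-.26,.28),0),'w1':((.417,-.16,.03),np.pi/2),'w2':((.442,-.26,.03),0),'board':((.415,.287,.15),np.pi/2),'rock':((.685,.03,.1),0)}.items():
    for dy in (0,np.pi/2,np.pi,-np.pi/2): print(w,round(yaw+dy,2),ik(p,top_rot(yaw+dy)))
# tilted: body leaning dir f, theta
def tilt_rot(f,th,flip=1):
    f=np.array([np.cos(f),np.sin(f),0]);d=np.sin(th)*f+np.cos(th)*np.array([0,0,1.])
    n=np.cos(th)*f-np.sin(th)*np.array([0,0,1.])
    x=-d;y=flip*n;z=np.cross(x,y);return R.from_matrix(np.stack([x,y,z],1)).as_euler('xyz')
for p in [(.59,.11,.07),(.59,.015,.07),(.5,.06,.07)]:
  for f in (np.pi,np.pi/2,-np.pi/2,0):
    for fl in (1,-1): print(p,round(f,2),fl,ik(p,tilt_rot(f,.85,fl)))
E
```

```text
[[-0.     0.34  -0.94 ]
 [ 0.002 -0.94  -0.34 ]
 [-1.    -0.002 -0.   ]]
view 0 [-0.77, -0.21, 1.87, 0.0, 1.48, -0.77]
view 1.57 [-0.77, -0.21, 1.87, 0.0, 1.48, -2.34]
view 3.14 [-0.77, -0.21, 1.87, 0.0, 1.48, 2.37]
view -1.57 [-0.77, -0.21, 1.87, 0.0, 1.48, 0.8]
w1 1.57 [-0.54, 0.05, 2.13, 0.0, 0.96, -2.11]
w1 3.14 [-0.54, 0.05, 2.13, 0.0, 0.96, 2.6]
w1 4.71 [-0.54, 0.05, 2.13, 0.0, 0.96, 1.03]
w1 0.0 [-0.54, 0.05, 2.13, 0.0, 0.96, -0.54]
w2 0 [-0.69, 0.2, 1.96, 0.0, 0.98, -0.69]
w2 1.57 [-0.69, 0.2, 1.96, 0.0, 0.98, -2.26]
w2 3.14 [-0.69, 0.2, 1.96, 0.0, 0.98, 2.46]
w2 -1.57 [-0.69, 0.2, 1.96, 0.0, 0.98, 0.89]
board 1.57 [0.45, 0.01, 1.92, -0.0, 1.22, -1.12]
board 3.14 None
board 4.71 [0.45, 0.01, 1.92, -0.0, 1.22, 2.02]
board 0.0 [0.45, 0.01, 1.92, -0.0, 1.22, 0.45]
rock 0 [-0.07, 0.47, 1.46, 0.0, 1.21, -0.07]
rock 1.57 [-0.07, 0.47, 1.46, 0.0, 1.21, -1.64]
rock 3.14 None
rock -1.57 [-0.07, 0.47, 1.46, 0.0, 1.21, 1.5]
(0.59, 0.11, 0.07) 3.14 1 None
(0.59, 0.11, 0.07) 3.14 -1 None
(0.59, 0.11, 0.07) 1.57 1 [0.44, 0.67, 1.47, -0.75, 1.48, -0.87]
(0.59, 0.11, 0.07) 1.57 -1 [0.44, 0.6
[... 504 characters left out ...]
9]
(0.59, 0.015, 0.07) -1.57 -1 [-0.5, 0.57, 1.64, 0.72, 1.47, -2.36]
(0.59, 0.015, 0.07) 0 1 [-0.08, 0.99, 0.94, -0.06, 2.05, -0.08]
(0.59, 0.015, 0.07) 0 -1 None
(0.5, 0.06, 0.07) 3.14 1 None
(0.5, 0.06, 0.07) 3.14 -1 None
(0.5, 0.06, 0.07) 1.57 1 [0.42, 0.48, 1.77, -0.77, 1.39, -0.8]
(0.5, 0.06, 0.07) 1.57 -1 [0.42, 0.48, 1.77, -0.77, 1.39, 2.34]
(0.5, 0.06, 0.07) -1.57 1 [-0.51, 0.38, 1.91, 0.73, 1.41, 0.72]
(0.5, 0.06, 0.07) -1.57 -1 [-0.51, 0.38, 1.91, 0.73, 1.41, -2.42]
(0.5, 0.06, 0.07) 0 1 [-0.02, 0.8, 1.28, -0.02, 1.92, -0.02]
(0.5, 0.06, 0.07) 0 -1 None<sys>:0: UserWarning: Gimbal lock detected. Setting third angle to zero since it is not possible to uniquely determine all angles.
```

```bash
cat >> h.py <<'E'
from scipy.spatial.transform import Rotation as R
import warnings;warnings.filterwarnings('ignore')
def tilt_rot(f,th,flip=1):
    f=np.array([np.cos(f),np.sin(f),0]);d=np.sin(th)*f+np.cos(th)*np.array([0,0,1.])
    n=np.cos(th)*f-np.sin(th)*np.array([0,0,1.])
    x=-d;y=flip*n;z=np.cross(x,y);return R.from_matrix(np.stack([x,y,z],1)).as_euler('xyz')
def st():
    s=observe();print('t',round(s['time_s'],2),'p',np.round(s['eef_pos'],4),'F',np.round(s['ft_force'],1),'op',round(s['opening'],4));return s
E
python3 - <<'E'
from h import *
movep((.40,-.26,.25),top_rot(-np.pi/2));st()
snap('wrist','w1');st()
E
```

```text
t 1.56 p [ 0.3999 -0.2607  0.2501] F [-0.1 -0.2  0.1] op 0.0849
t 1.61 p [ 0.3998 -0.2609  0.25  ] F [ 0.3  0.6 -0.1] op 0.0856
```

View pics/w1.png

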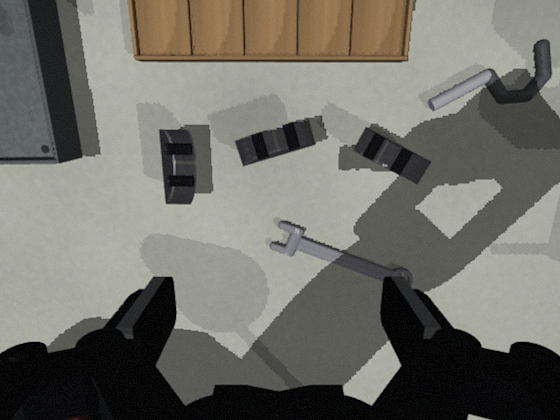

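```bash
python3 - <<'E'
from h import *
im=cv2.imread('pics/w1.png')
cv2.imwrite('pics/w1a.png',cv2.resize(im[110:220,145:445],None,fx=2.66,fy=2.66,interpolation=cv2.INTER_CUBIC))
cv2.imwrite('pics/w1b.png',cv2.resize(im[115:215,150:250],None,fx=6,fy=6,interpolation=cv2.INTER_CUBIC))
E
```

```text
(no output)
```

View pics/w1a.png

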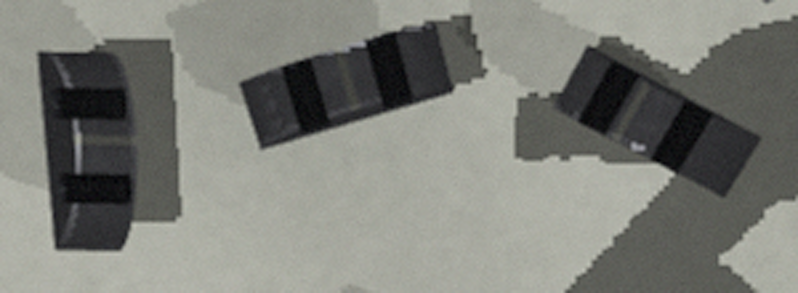

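View pics/w1b.png

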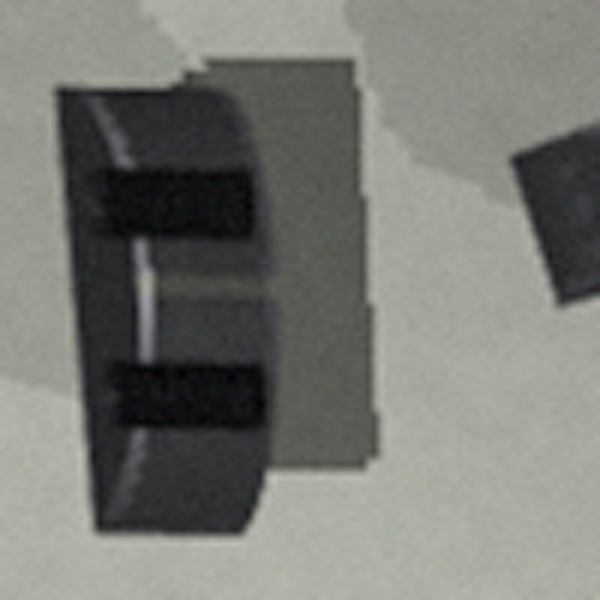

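The weights render as if hollow: w1's interior arc shows at crop (145,290). That explains the bench-level depth, and the silhouettes are still valid. I'll take corners from this view at z = 38 mm and check them against the top view.

```bash
python3 - <<'E'
from h import *
z=np.load('pics/w1_c.npz');c={k:z[k] for k in z}
a=lambda x,y:(145+(x+.5)/2.66-.5,110+(y+.5)/2.66-.5)
b=lambda x,y:(150+(x+.5)/6-.5,115+(y+.5)/6-.5)
P=[p2w(c,*b(*q),z=.038)[:2] for q in [(58,90),(98,530)]]
v=P[1]-P[0];print('w1',P,'len',np.linalg.norm(v),'ang',np.degrees(np.arctan2(v[1],v[0])))
n=np.array([v[1],-v[0]])/np.linalg.norm(v); n=n if n[1]<0 else -n
print('ctr',sum(P)/2+n*.013)
for k,qs in {'w2':[(240,82),(262,149),(453,92),(435,25)],'w3':[(590,45),(760,135),(725,197),(557,107)]}.items():
    for zz in (.038,):
        Q=np.array([p2w(c,*a(*q),z=zz)[:2] for q in qs],np.float32);r=cv2.minAreaRect(Q);print(k,zz,Q.mean(0),r)
# deck, plate edges from this view
print('deck near edge', [np.round(p2w(c,*q,z=.019),4) for q in [(135,60),(407,60)]])
print('plate corner',p2w(c,61,161,z=.045))
E
```

```text
w1 [array([ 0.45373729, -0.1449646 ]), array([ 0.3795986 , -0.14456195])] len 0.07413978412542035 ang 179.68882866502668
ctr [ 0.41659734 -0.15776308]
w2 0.038 [ 0.4411929 -0.2580649] ((0.44140684604644775, -0.2580311596393585), (0.025983676314353943, 0.07475151121616364), 16.5147705078125)
w3 0.038 [ 0.42849874 -0.3752192 ] ((0.4281747341156006, -0.37527814507484436), (0.07541035115718842, 0.025944579392671585), 63.64559555053711)
deck near edge [array([ 0.5186, -0.1216,  0.019 ]), array([ 0.5186, -0.3868,  0.019 ])]
plate corner [ 0.42411651 -0.04778208  0.045     ]
```

```bash
cat >> h.py <<'E'
ZT=.016
PL=np.array([.5235,.0615])
def pick_edge(xy,thick_deg,zt=ZT):
    """grasp standing weight across thickness; choose jaw yaw nearest -90"""
    yaw=np.radians(thick_deg)
    yaw=min([yaw+k*np.pi for k in(-2,-1,0,1,2)],key=lambda a:abs(a+np.pi/2))
    r=top_rot(yaw)
    gripper_to(.06,60)
    movep((xy[0],xy[1],.13),r)
    move_l((xy[0],xy[1],zt),feed=.12,max_force=15)
    gripper_to(.015,60)
    s=st()
    move_l((s['eef_pos'][0],s['eef_pos'][1],.15),feed=.15)
    return st()
def place_tilt(cx,cy,zplane=.040,th=np.radians(44),f=-np.pi/2,zt=ZT,gap=.0015):
    """centre (19mm from straight edge) goes to cx,cy; straight edge on f side"""
    fv=np.array([np.cos(f),np.sin(f)])
    corner=np.array([cx,cy])-fv*.019
    t=corner+fv*(zt*np.sin(th)-.013*np.cos(th))
    z=zplane+gap+.013*np.sin(th)+zt*np.cos(th)
    r=tilt_rot(f,th)
    movep((t[0],t[1],z+.08),r)
    hit=move_l((t[0],t[1],z),feed=.06,max_force=12);print('hit',hit);st()
    return t,z,r,fv,th
E
python3 - <<'E'
from h import *
pick_edge((.4166,-.1585),90)
place_tilt(PL[0]-.046,PL[1]+.042)
snap('wrist','w2');snap('scene','s2',(230,130,400,260),4);st()
E
```

```text
t 4.16 p [ 0.4172 -0.1587  0.0168] F [-1.7  1.1  5.8] op 0.0251
t 5.2 p [ 0.4162 -0.1581  0.1486] F [ 0.1  0.5 -5.1] op 0.0246
hit False
t 7.74 p [0.4778 0.1206 0.0624] F [ 0.3 -1.  -4.1] op 0.0245
t 7.84 p [0.4778 0.1206 0.0624] F [-1.3 -0.4 -6. ] op 0.0247
```

View pics/w2.png

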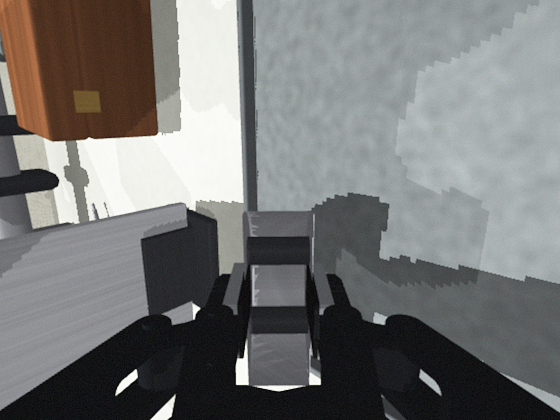

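View pics/s2.png

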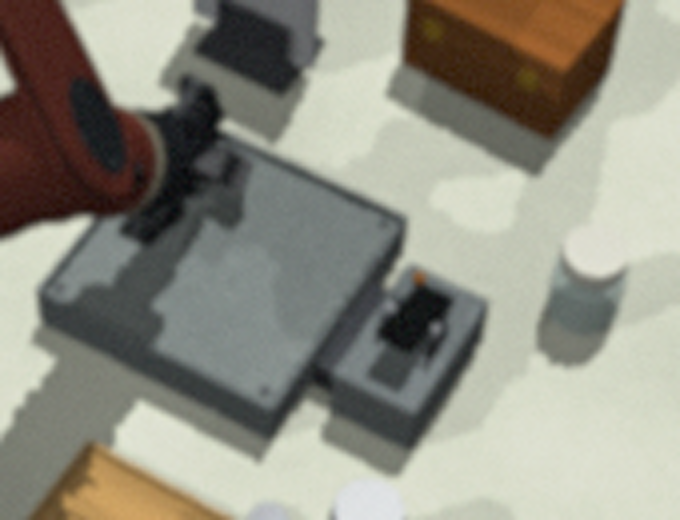

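The weight is held squarely and its lower corner is just above the plate. Release and withdraw.

```bash
cat >> h.py <<'E'
def release(op=.036,fd=.06):
    s=observe();M=R.from_euler('xyz',s['tcp_rot']).as_matrix();p=np.array(s['eef_pos'])
    gripper_to(op,60);st()
    move_l(tuple(p-M[:,0]*.045),feed=fd);st()
    move_l(tuple(p-M[:,0]*.045+np.array([0,0,.12])),feed=.25)
E
python3 - <<'E'
from h import *
release()
s=st()
movep((.36,s['eef_pos'][1]-.2,.3),top_rot(-np.pi/2))
snap('top','t3');snap('scene','s3',(180,130,400,330),3.5);snap('wrist','w3');st()
im=cv2.imread('pics/t3.png');cv2.imwrite('pics/t3c.png',cv2.resize(im[140:280,190:420],None,fx=3.4,fy=3.4,interpolation=cv2.INTER_CUBIC))
E
```

```text
t 8.11 p [0.4781 0.1206 0.0627] F [-0.6 -1.2  0.1] op 0.0364
t 9.02 p [0.4775 0.0895 0.0946] F [0.6 0.4 1. ] op 0.036
t 9.65 p [0.4772 0.0896 0.2138] F [-0.8 -0.1 -1.2] op 0.0359
t 10.74 p [ 0.3598 -0.1098  0.2982] F [-0.6  0.7  0.1] op 0.0362
```

View pics/t3c.png

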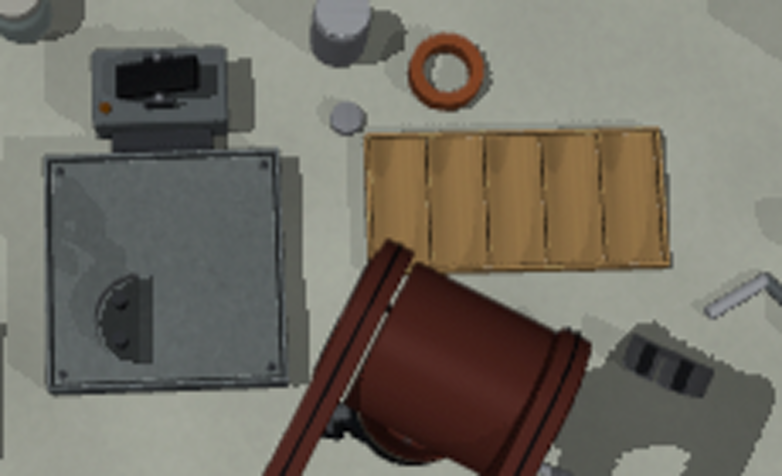

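View pics/s3.png

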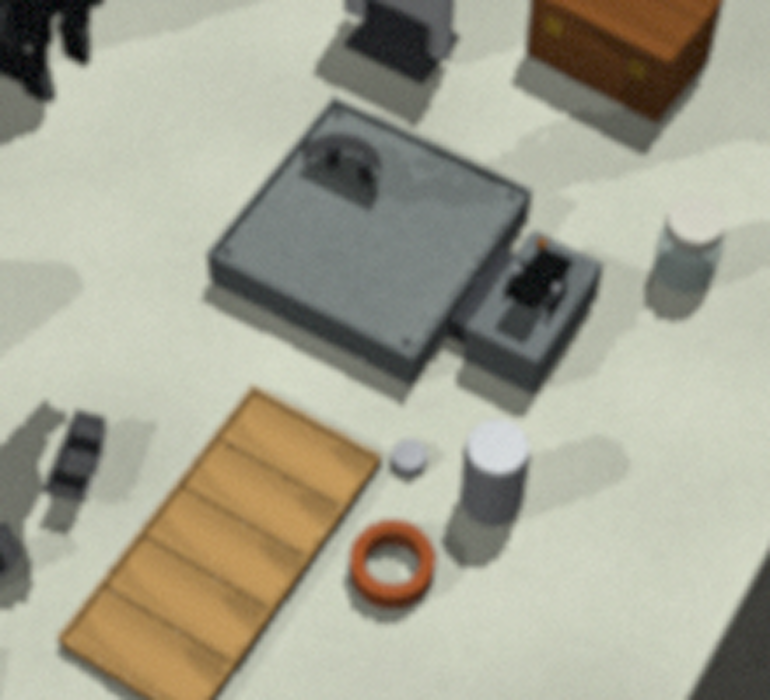

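View pics/w3.png

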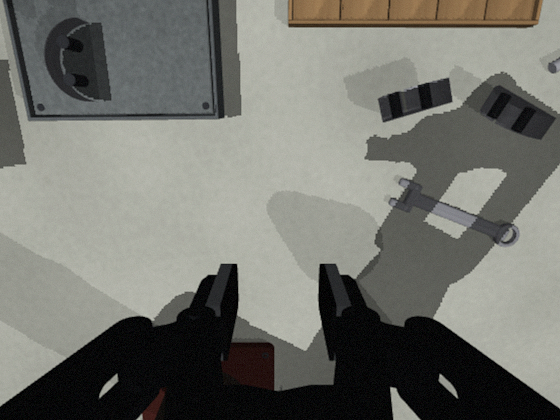

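w1 lies flat on the plate, at top-crop (128,320). In this wrist view w2 is at (415,100) and w3 at (517,111); I'll check whether they have been knocked.

```bash
python3 - <<'E'
from h import *
z=np.load('pics/w3_c.npz');c={k:z[k] for k in z}
for xy in [(.4414,-.258),(.4283,-.3752)]: print(w2p(c,(*xy,.038)))
im=cv2.imread('pics/w3.png');cv2.imwrite('pics/w3c.png',cv2.resize(im[65:150,365:560],None,fx=4,fy=4,interpolation=cv2.INTER_CUBIC))
E
```

```text
(np.float64(415.7551314684714), np.float64(99.80618561776639))
(np.float64(521.8318255311226), np.float64(112.50045112845538))
```

View pics/w3c.png

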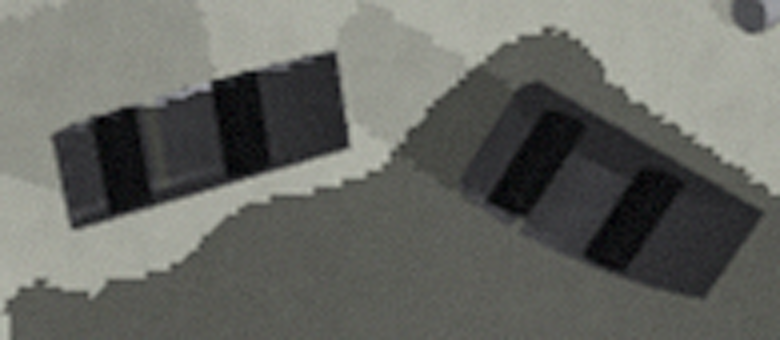

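Both are unmoved. Pick and place w2.

```bash
python3 - <<'E'
from h import *
pick_edge((.4414,-.2583),16.5)
place_tilt(PL[0]+.046,PL[1]+.042)
release()
movep((.40,-.2,.3),top_rot(-np.pi/2))
snap('top','t4');snap('wrist','w4');st()
im=cv2.imread('pics/t4.png');cv2.imwrite('pics/t4c.png',cv2.resize(im[140:280,190:420],None,fx=3.4,fy=3.4,interpolation=cv2.INTER_CUBIC))
E
```

```text
t 13.63 p [ 0.4419 -0.2588  0.0169] F [-0.2  1.2  5.3] op 0.0249
t 14.68 p [ 0.441  -0.2581  0.1485] F [-0.1  0.1 -4.6] op 0.0247
hit False
t 17.6 p [0.5699 0.1207 0.0625] F [-0.1 -0.1 -5.2] op 0.0247
t 17.87 p [0.5702 0.1206 0.0629] F [-0.5 -1.1 -0.5] op 0.0359
t 18.77 p [0.5696 0.0895 0.0947] F [-1.2 -0.4 -1.3] op 0.0359
t 20.78 p [ 0.4001 -0.1994  0.2988] F [-0.4 -0.4  0.3] op 0.0364
```

View pics/t4c.png

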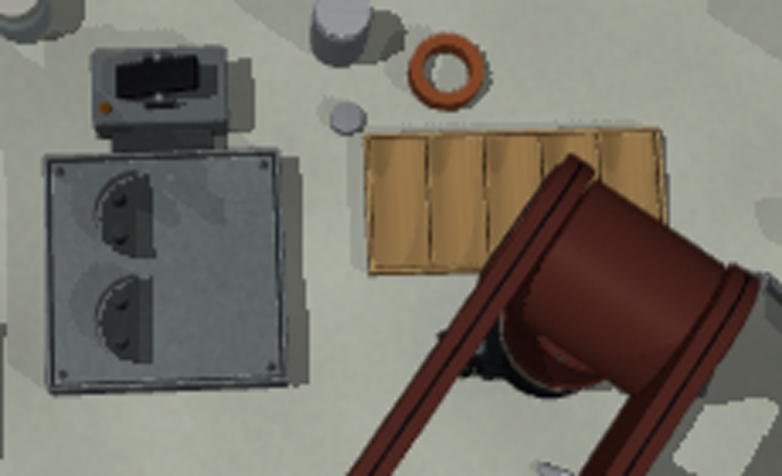

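View pics/w4.png

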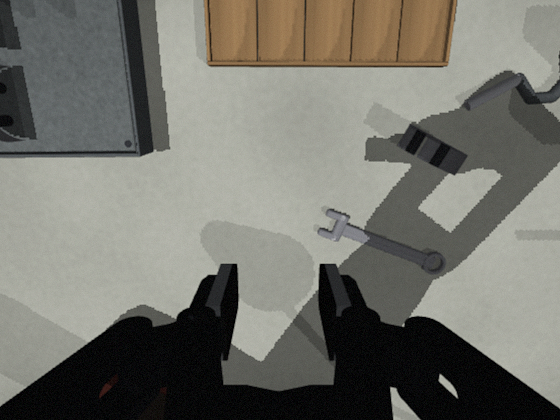

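Both lie flat. w3 is at wrist pixel (433,149); I'll check it against the predicted position and then pick it.

```bash
python3 - <<'E'
from h import *
z=np.load('pics/w4_c.npz');c={k:z[k] for k in z}
p=w2p(c,(.4283,-.3755,.038));print(p)
if abs(p[0]-433)<5 and abs(p[1]-149)<5:
    pick_edge((.4283,-.3757),-27)
    place_tilt(PL[0],PL[1]-.042)
    release()
    movep((.36,.20,.36),top_rot(np.pi/2))
    snap('top','t5');snap('wrist','w5');snap('scene','s5',(200,60,420,260),3.5);st()
    im=cv2.imread('pics/t5.png');cv2.imwrite('pics/t5c.png',cv2.resize(im[140:280,190:420],None,fx=3.4,fy=3.4,interpolation=cv2.INTER_CUBIC))
E
```

```text
(np.float64(434.38767380137483), np.float64(150.07620417973865))
t 23.84 p [ 0.4288 -0.3763  0.017 ] F [-0.4  0.1  4. ] op 0.0249
t 24.88 p [ 0.4281 -0.3755  0.1484] F [-0.7  0.  -2.5] op 0.025
hit False
t 27.89 p [0.5238 0.0366 0.0624] F [-0.7  0.3 -3.8] op 0.0248
t 28.16 p [0.524  0.0365 0.0627] F [-0.7 -1.3 -0.4] op 0.036
t 29.07 p [0.5236 0.0055 0.0946] F [-0.5 -0.2  0.2] op 0.0359
t 31.73 p [0.3602 0.1997 0.3594] F [ 0.3 -0.9  0.3] op 0.0359
```

View pics/t5c.png

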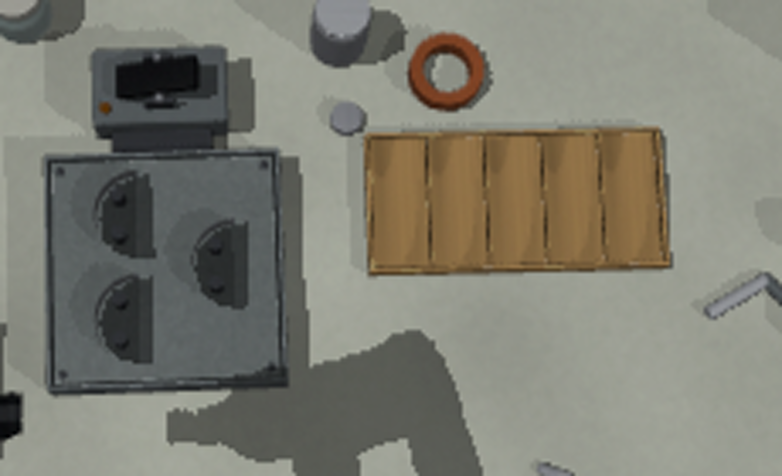

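View pics/w5.png

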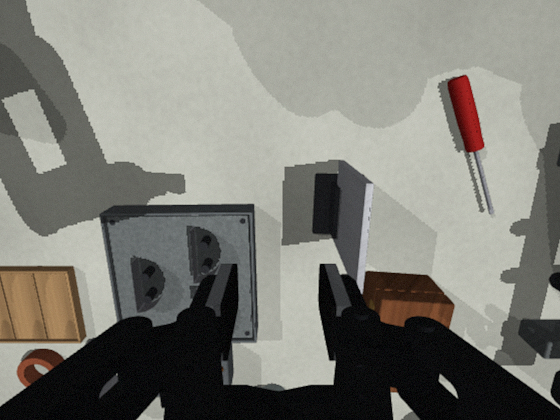

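View pics/s5.png

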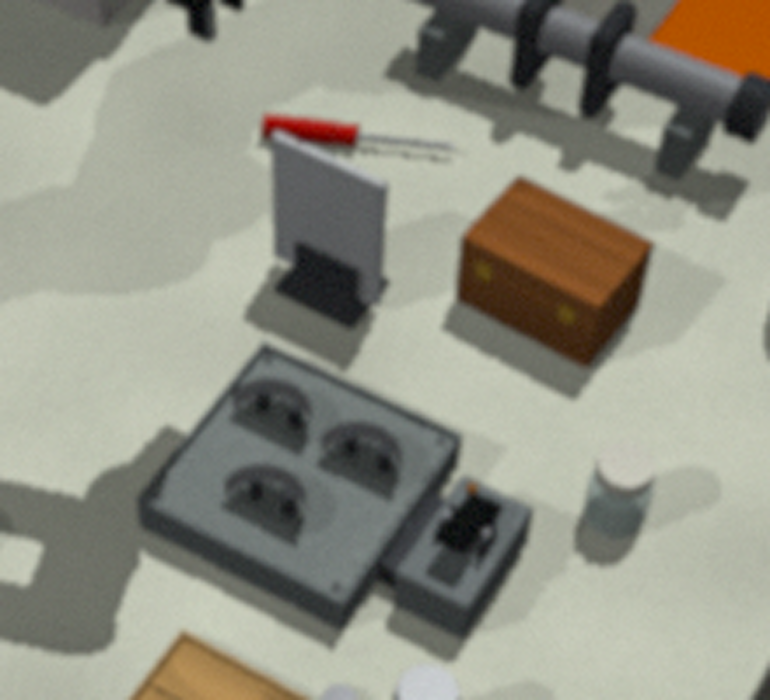

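All three are flat and well apart. Next I need a better view of the board and the case face.

```bash
python3 - <<'E'
from h import *
movep((.44,.33,.36),top_rot(-np.pi/2))
snap('wrist','w6',(60,0,500,330),1.8);st()
E
```

```text
t 34.58 p [0.44   0.3299 0.36  ] F [0.1 0.1 0.2] op 0.0359
```

View pics/w6.png

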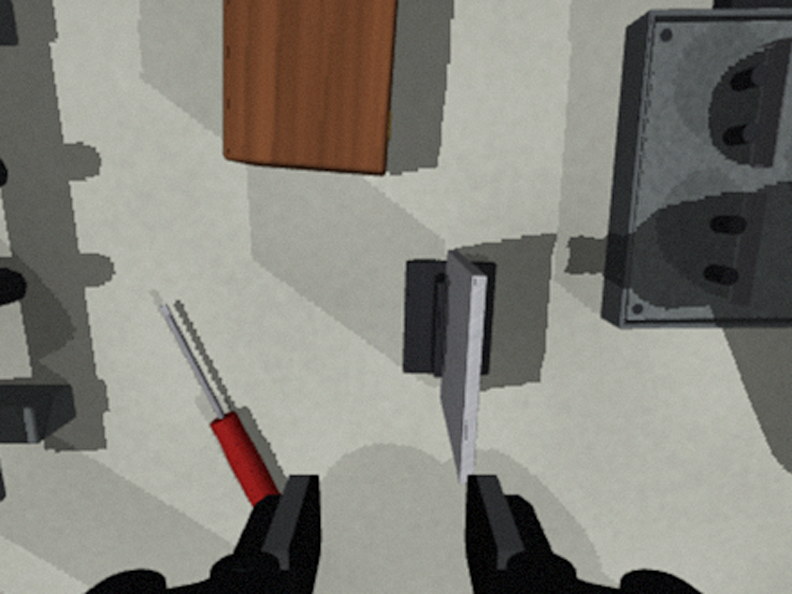

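```bash
python3 - <<'E'
from h import *
z=np.load('pics/w6_c.npz');c={k:z[k] for k in z}
a=lambda x,y:(60+(x+.5)/1.8-.5,(y+.5)/1.8-.5)
for n,q,zz in [('bf1',(470,275),.17),('bf2',(487,278),.17),('bn1',(459,482),.17),('bn2',(474,480),.17),('face_n',(386,174),.09),('face_f',(397,2),.09),('caseL',(224,157),.09)]: print(n,p2w(c,*a(*q),z=zz).round(4))
print('scale top',)
# triangulate board corner far  with top view (211,364)
C=lambda x,y:(100+x/4-.37,140+y/4-.37)
ct=get_calibration('top')
def tri(L):
    M=[];b=[]
    for c,(u,v) in L:
        o=c['world_from_camera'][:3,3];d=p2w(c,u,v,1.)-o;d/=np.linalg.norm(d);Q=np.eye(3)-np.outer(d,d);M.append(Q);b.append(Q@o)
    return np.linalg.lstsq(np.vstack(M),np.hstack(b),rcond=None)[0]
print('bf',tri([(c,a(478,276)),(ct,C(211,362))]),'bn',tri([(c,a(466,482)),(ct,C(207,543))]),'case n',tri([(c,a(386,174)),(ct,C(166,307))]))
E
```

```text
bf1 [0.4743 0.2898 0.17  ]
bf2 [0.4727 0.2809 0.17  ]
bn1 [0.3566 0.2918 0.17  ]
bn2 [0.3579 0.2833 0.17  ]
face_n [0.5262 0.334  0.09  ]
face_f [0.6195 0.3274 0.09  ]
caseL [0.5359 0.4329 0.09  ]
scale top
bf [0.47455155 0.286146   0.17523899] bn [0.35506394 0.28790716 0.16740361] case n [0.52613263 0.33355305 0.10458765]
```

```bash
cat >> h.py <<'E'
FC=np.array([.602,.329]);AL=np.radians(-4.5)
U=np.array([np.sin(AL),-np.cos(AL)]);FA=np.arctan2(-U[1],-U[0])
TH=np.radians(12);ZB=.130
def lean_tcp(off,zb=0.,th=TH):
    f=np.array([*-U,0]);d=np.sin(th)*f+np.array([0,0,np.cos(th)]);n=np.cos(th)*f-np.sin(th)*np.array([0,0,1])
    B=np.array([*(FC+U*(.09*np.tan(th)+off)),zb])
    return B+ZB*d-.004*n
E
python3 - <<'E'
from h import *
r=tilt_rot(FA,TH)
for o,z in [(.01,.12),(.01,.001),(-.003,.0)]: print(lean_tcp(o,z).round(4),np.round(inverse_kinematics(lean_tcp(o,z),r),2))
gripper_to(.05,60)
g=top_rot(np.radians(88.9))
movep((.4154,.2865,.24),g)
print(move_l((.4154,.2865,.14),feed=.1,max_force=12))
gripper_to(.0,80)
st()
print(move_l((.4154,.2865,.16),feed=.04,max_force=25))
st()
snap('wrist','w7')
E
```

```text
[0.6015 0.323  0.248 ] [ 0.46  0.45  1.22 -0.18  1.58 -1.02]
[0.6015 0.323  0.129 ] [ 0.46  0.53  1.33 -0.18  1.39 -0.98]
[0.6025 0.336  0.128 ] [ 0.48  0.55  1.31 -0.18  1.4  -0.97]
False
t 39.15 p [0.4159 0.2867 0.1406] F [0.4 0.2 3. ] op 0.0066
False
t 39.8 p [0.4154 0.2865 0.16  ] F [ 0.3 -0.9 -3.5] op 0.0064
```

View pics/w7.png

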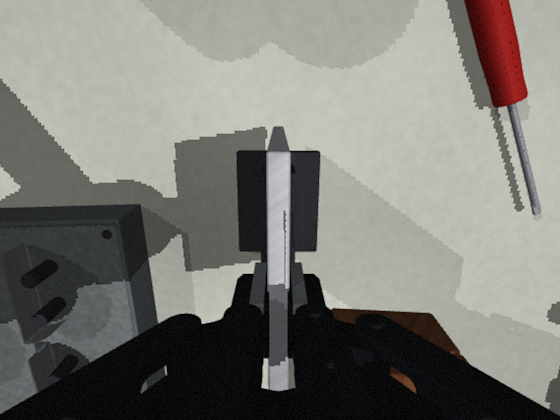

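The board is held centrally, seen edge-on at (278,220). Carry it over and lean it.

```bash
python3 - <<'E'
from h import *
r=tilt_rot(FA,TH)
move_l((.4154,.2865,.27),feed=.2)
p=lean_tcp(.03,.12); movep(p,r)
move_l(lean_tcp(.014,.03),feed=.15)
print('down',move_l(lean_tcp(.012,.0015),feed=.04,max_force=8));st()
print('in',move_l(lean_tcp(-.010,.0015),feed=.02,max_force=5));s=st()
p=lean_tcp(0,0.0015);q=np.array(s['eef_pos']);print('off',(q-p)@np.array([*U,0]))
snap('wrist','w8');snap('scene','s8',(250,60,430,200),4)
E
```

```text
down False
t 42.95 p [0.6015 0.321  0.1295] F [ 0.5 -0.4 -2.8] op 0.007
in True
t 43.68 p [0.6019 0.3341 0.1284] F [-1.1 -1.   6.7] op 0.0065
off -0.0010598279620008084
```

View pics/w8.png

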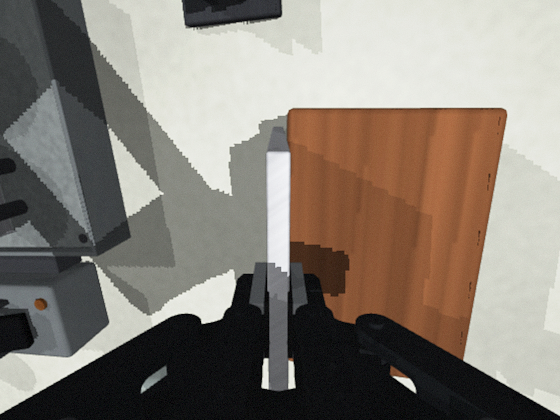

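View pics/s8.png

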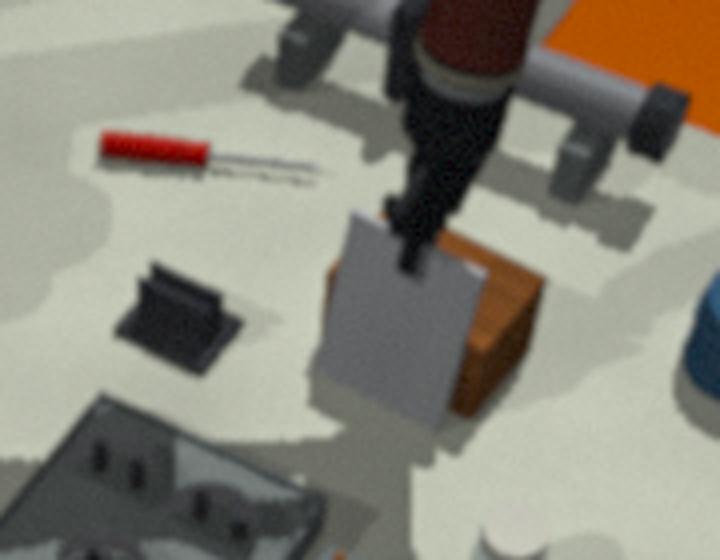

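The board edge is parallel to the case edge, but the stop force was vertical, so the foot was touching the bench. I'll raise it slightly and press in until the case is felt.

```bash
python3 - <<'E'
from h import *
s=observe();q=np.array(s['eef_pos'])
move_l(q+[0,0,.003],feed=.02);s=st();q=np.array(s['eef_pos'])
print('in',move_l(q-np.array([*U,0])*.012,feed=.015,max_force=6));s=st();q=np.array(s['eef_pos'])
print('off',(q-lean_tcp(0,.0))@np.array([*U,0]))
print('dn',move_l(q-[0,0,.006],feed=.015,max_force=6));st()
E
```

```text
t 44.14 p [0.6015 0.3341 0.1307] F [-0.8  0.1 -3. ] op 0.0067
in True
t 44.51 p [0.6012 0.3346 0.1297] F [-0.6 -1.5 -1.9] op 0.0065
off -0.0015171543177505077
dn True
t 44.72 p [0.6007 0.3343 0.1285] F [-0.9 -0.1  5.2] op 0.0066
```

```bash
python3 - <<'E'
from h import *
s=observe();M=R.from_euler('xyz',s['tcp_rot']).as_matrix();p=np.array(s['eef_pos'])
gripper_to(.03,60);st()
move_l(tuple(p-M[:,0]*.06),feed=.08)
move_l(tuple(p-M[:,0]*.12),feed=.2)
movep((.56,.16,.30),top_rot(np.pi/2))
gripper_to(0,60)
snap('wrist','w9');snap('scene','s9',(250,60,430,200),4);snap('top','t9',(100,130,290,270),4);st()
E
```

```text
t 45.07 p [0.5999 0.3337 0.1266] F [-0.3 -0.2  0.3] op 0.03
t 47.85 p [0.56   0.1602 0.2999] F [ 0.5 -1.3  0.3] op -0.0002
```

View pics/s9.png

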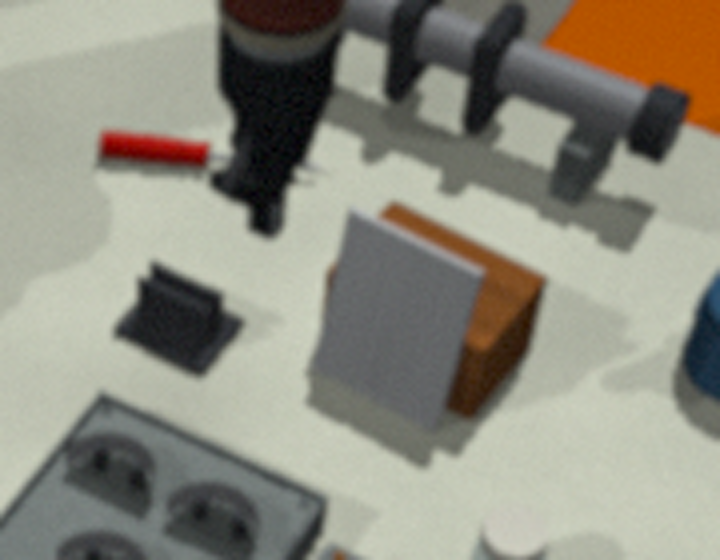

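View pics/t9.png

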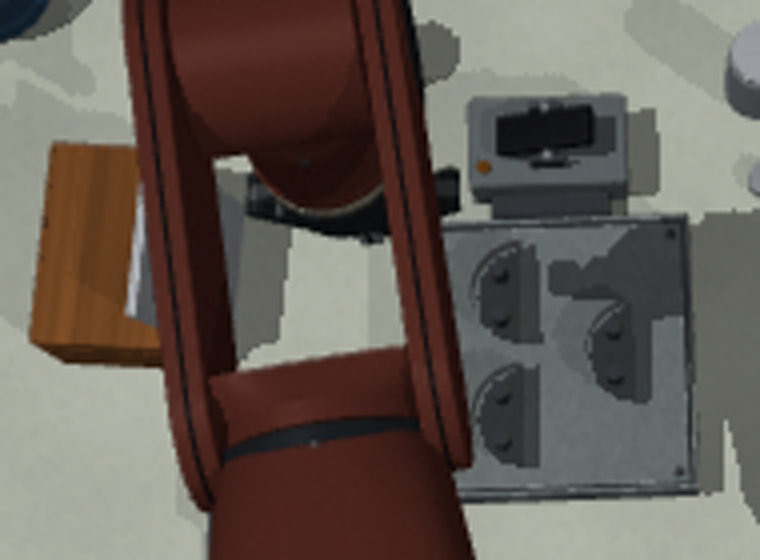

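View pics/w9.png

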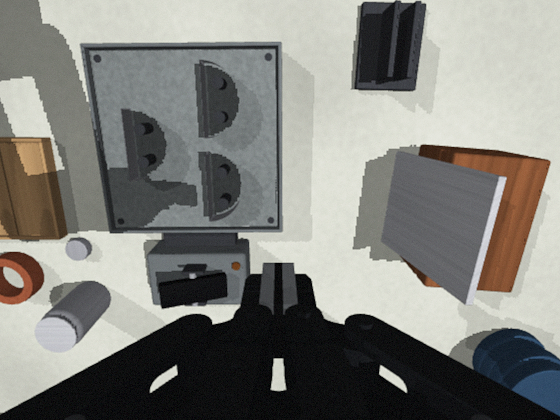

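```bash
python3 - <<'E'
from h import *
z=np.load('pics/w9_c.npz');c={k:z[k] for k in z}
W=cloud(c,np.load('pics/w9.npy'))
P=W[180:250,410:470].reshape(-1,3);P=P[np.isfinite(P[:,0])]
m=P.mean(0);n=np.linalg.svd(P-m,full_matrices=False)[2][2];n=n*np.sign(-n[1]);print('board n',n,'yaw',np.degrees(np.arctan2(n[1],n[0]))+90,'tilt',np.degrees(np.arcsin(abs(n[2]))),m)
C=W[200:260,500:520].reshape(-1,3);print('case top',np.nanmedian(C,0))
# foot line: board pt near bottom z
print('min z on board cols', np.nanmin(W[150:260,385:400,2]))
W=cloud(get_calibration('top'),np.load('pics/t9.npy'))
for u in range(222,252,2):
    print(u,W[161:168:2,u].round(4).tolist())
E
```

```text
board n [-0.07585757 -0.97295397  0.21818847] yaw -4.458118188681212 tilt 12.602655397816841 [0.58902261 0.32398428 0.09769512]
case top [0.60852974 0.40602808 0.08850549]
min z on board cols -0.003634937040986219
222 [[0.7007, 0.1068, 0.0493], [0.6922, 0.1063, 0.0566], [0.6858, 0.1063, 0.0573], [0.6805, 0.1066, 0.0543]]
224 [[0.694, 0.0993, 0.0709], [0.6871, 0.0992, 0.0733], [0.6819, 0.0995, 0.0702], [0.6757, 0.0996, 0.0702]]
226 [[0.6956, 0.0937, 0.0652], [0.6866, 0.0932, 0.0747], [0.681, 0.0934, 0.0726], [0.6747, 0.0934, 0.0732]]
228 [[0.6917, 0.087, 0.0777], [0.6869, 0.0874, 0.0729], [0.6803, 0.0874, 0.0745], [0.674, 0.0874, 0.0753]]
230 [[0.6913, 0.0811, 0.0786], [0.6858, 0.0813, 0.0764], [0.6794, 0.0813, 0.077], [nan, nan, nan]]
232 [[0.6912, 0.0752, 0.0783], [nan, nan, nan], [0.6786, 0.0753, 0.0793], [0.6737, 0.0756, 0.075]]
234 [[0.6898, 0.0691, 0.0823], [0.6833, 0.0691, 0.0836], [0.6768, 0.0691, 0.0851], [0.6746, 0.0699, 0.0714]]
236 [[0.6888, 0.063, 0.0854], [0.6848, 0.0635, 0.0782], [0.6768, 0.0633, 0.0845], [0.6726, 0.0637, 0.0778]]
238 [[0.6878, 0.0571, 0.088], [0.683, 0.0573, 0.0836], [0.6762, 0.0574, 0.086], [0.6741, 0.058, 0.0722]]
240 [[0.6882, 0.0513, 0.0863], [0.6814, 0.0513, 0.0886], [0.6764, 0.0515, 0.0848], [0.6772, 0.0525, 0.0609]]
242 [[0.6878, 0.0454, 0.0871], [0.6808, 0.0454, 0.0902], [0.6737, 0.0454, 0.0936], [0.679, 0.0467, 0.0542]]
244 [[0.6876, 0.0395, 0.0872], [0.6803, 0.0395, 0.0914], [0.6734, 0.0395, 0.0943], [0.6786, 0.0407, 0.0552]]
246 [[0.6858, 0.0335, 0.0929], [0.681, 0.0337, 0.0884], [0.6723, 0.0336, 0.0974], [nan, nan, nan]]
248 [[0.6977, 0.0284, 0.0528], [0.6809, 0.0278, 0.0884], [0.6755, 0.028, 0.0861], [0.6769, 0.0286, 0.0601]]
250 [[0.6971, 0.0223, 0.0544], [0.6889, 0.0224, 0.061], [0.6825, 0.0225, 0.0614], [0.6773, 0.0227, 0.0579]]
```

The board leans at 12.6° with yaw −4.5°, matching the case. Next, the rocker: its raised end is at about (0.684, 0.031, 0.093).

```bash
python3 - <<'E'
from h import *
r=top_rot(0)
movep((.684,.029,.13),r)
print(move_l((.684,.029,.074),feed=.05,max_force=16));s=st();print('TON',s['time_s'])
move_l((.684,.029,.13),feed=.15)
movep((.684,.098,.13),r)
snap('wrist','w10');snap('scene','s10',(300,170,390,260),6);st()
E
```

```text
False
t 50.34 p [0.6838 0.0291 0.0741] F [-2.  -0.8  3.5] op 0.0
TON 50.3417
t 51.35 p [0.6832 0.0976 0.1284] F [ 0.3  0.2 -0.6] op 0.0002
```

View pics/s10.png

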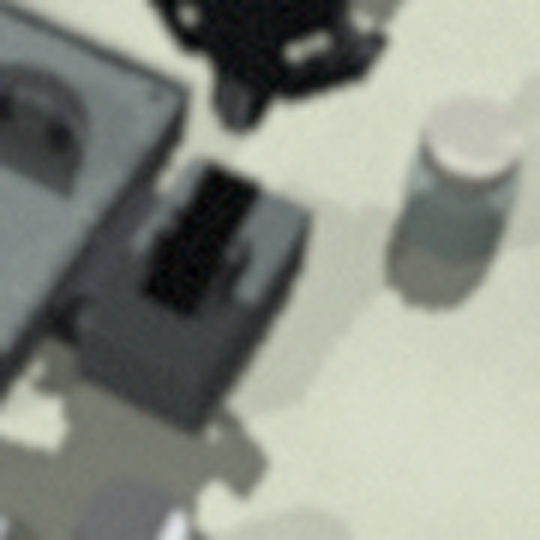

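View pics/w10.png

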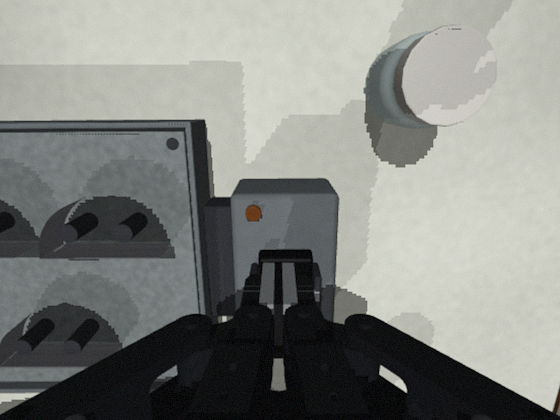

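The rocker is on: its +y end is now raised, at (285,255) in the wrist view. Wait until a little over five seconds have passed, then switch it off.

```bash
python3 - <<'E'
from h import *
r=top_rot(0)
hold(55.15-observe()['time_s'])
print(move_l((.684,.098,.074),feed=.05,max_force=16));s=st()
move_l((.684,.098,.16),feed=.2)
movep((.46,-.02,.30),top_rot(-np.pi/2))
gripper_to(.06,60)
snap('wrist','w11');snap('scene','s11',(300,170,390,260),6);snap('top','t11',(180,130,410,270),3.4);st()
E
```

```text
False
t 56.42 p [0.6842 0.0979 0.0741] F [-0.5  0.7 -0. ] op -0.0001
t 58.96 p [ 0.46 -0.02  0.3 ] F [ 0.6 -0.8  0.7] op 0.0599
```

View pics/s11.png

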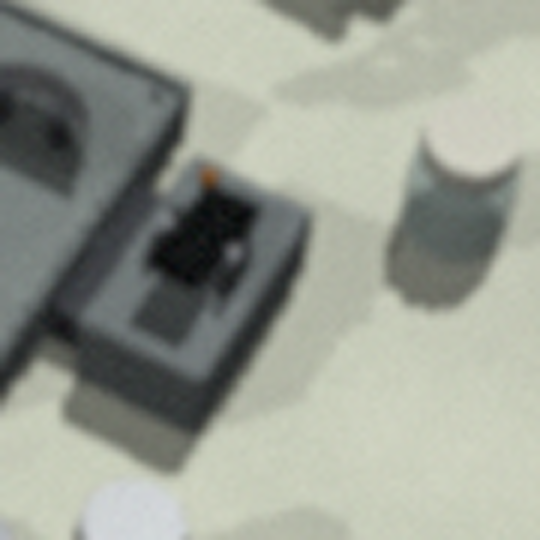

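View pics/w11.png

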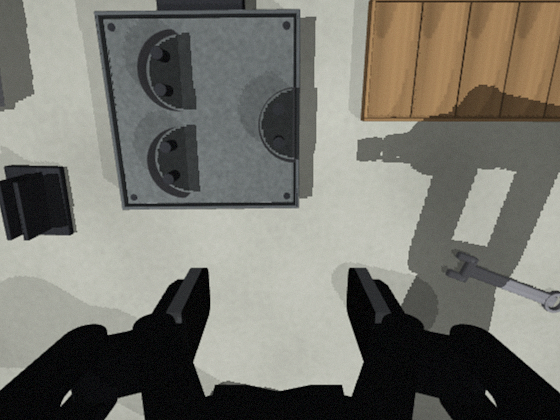

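View pics/t11.png

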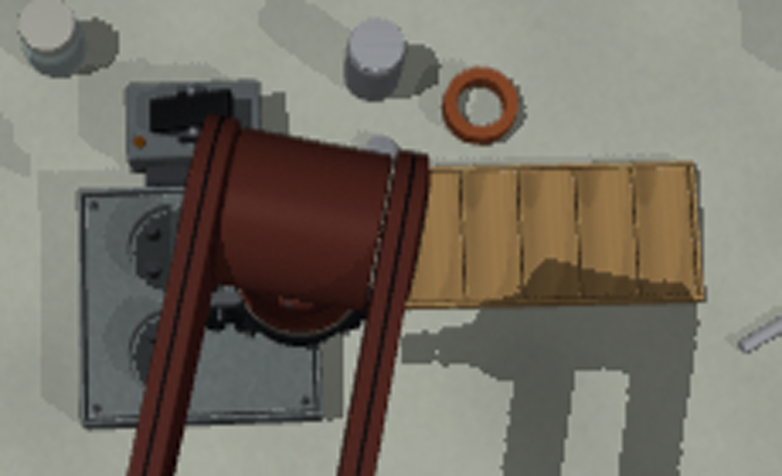

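The rocker is off, but w3 was knocked: in the wrist view it is at (282,124), over the plate's −y rim. I need to know whether that happened before or during the on period, so I'll check the t = 51.35 wrist picture.

```bash
python3 - <<'E'
from h import *
z=np.load('pics/w10_c.npz');c={k:z[k] for k in z}
im=cv2.imread('pics/w10.png')
for k,(x,y) in {'A':(-.046,.042),'B':(.046,.042),'C':(0,-.042)}.items():
    pts=[(PL[0]+x+dx,PL[1]+y+dy,.066) for dx,dy in((-.038,-.019),(.038,-.019),(0,.019))]
    for p in pts:
        u,v=w2p(c,p);print(k,np.round((u,v)));
        if 0<=u<560 and 0<=v<420: cv2.circle(im,(int(u),int(v)),3,(0,0,255),-1)
for x,y in((-.1,-.1),(.1,-.1),(.1,.1),(.0,-.1)):
    u,v=w2p(c,(PL[0]+x,PL[1]+y,.045));print('corner',u,v)
    if 0<=u<560 and 0<=v<420: cv2.circle(im,(int(u),int(v)),3,(0,255,0),-1)
cv2.imwrite('pics/w10m.png',cv2.resize(im[100:420,0:260],None,fx=1.85,fy=1.85))
z=np.load('pics/w11_c.npz');c={k:z[k] for k in z}
im=cv2.imread('pics/w11.png')
cv2.imwrite('pics/w11c.png',cv2.resize(im[0:230,80:340],None,fx=3,fy=2.6,interpolation=cv2.INTER_CUBIC)[:600])
E
```

```text
A [-109.  256.]
A [ 12. 256.]
A [-66. 197.]
B [ 37. 256.]
B [158. 257.]
B [ 88. 197.]
C [ -5. 367.]
C [104. 367.]
C [ 39. 320.]
corner -51.388080392221184 388.90293293400066
corner 202.61296568647788 390.14144399780605
corner 183.2229268307529 128.26150719935066
corner 75.49059724516468 389.5215943467817
```

View pics/w10m.png

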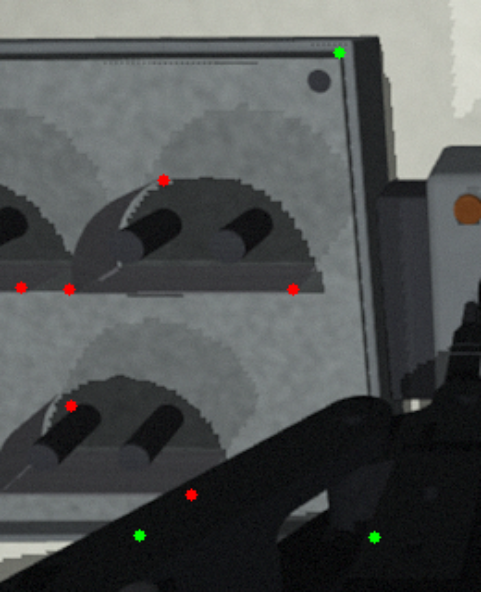

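View pics/w11c.png

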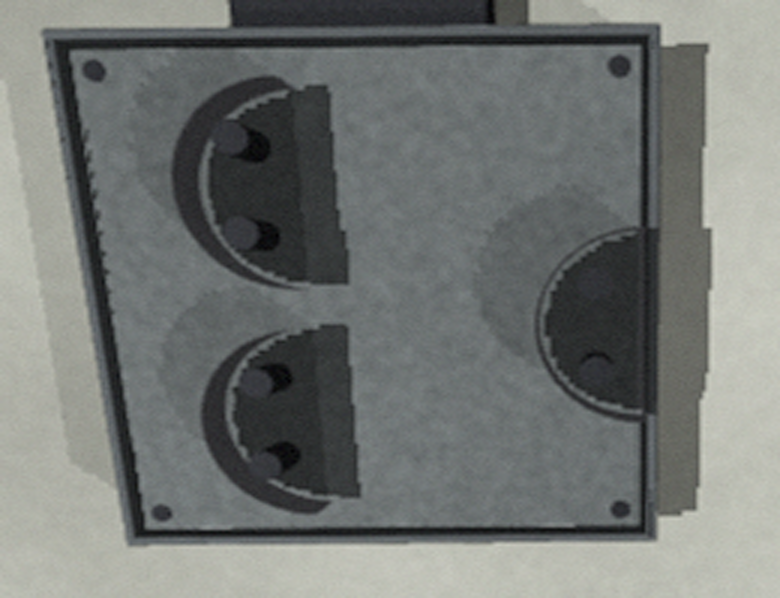

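```bash
python3 - <<'E'
from h import *
z=np.load('pics/w11_c.npz');c={k:z[k] for k in z}
a=lambda x,y:(80+(x+.5)/3-.5,(y+.5)/2.6-.5)
for n,q,zz in [('C e1 .066',(657,229),.066),('C e2 .066',(655,414),.066),('C e1 .071',(657,229),.071),('C arc',(537,325),.066),('rim outer',(660,200),.045),('rim outer2',(655,450),.045),('rim in',(643,200),.045),('rim in2',(641,450),.045),('A e1',(330,85),.066),('A e2',(348,284),.066)]: print(n,p2w(c,*a(*q),z=zz).round(4))
print(c['world_from_camera'][:3,3])
W=cloud(c,np.load('pics/w11.npy'))
for q in [(600,330),(620,280),(560,330),(270,180)]:
    u,v=a(*q);print(W[int(round(v)),int(round(u))].round(4))
E
```

```text
C e1 .066 [ 0.5534 -0.0409  0.066 ]
C e2 .066 [ 0.4822 -0.0414  0.066 ]
C e1 .071 [ 0.5532 -0.0406  0.071 ]
C arc [ 5.175e-01 -1.000e-04  6.600e-02]
rim outer [ 0.5655 -0.0429  0.045 ]
rim outer2 [ 0.4636 -0.0429  0.045 ]
rim in [ 0.5655 -0.0369  0.045 ]
rim in2 [ 0.4636 -0.0376  0.045 ]
A e1 [0.6035 0.0649 0.066 ]
A e2 [0.5331 0.0639 0.066 ]
[ 0.53454636 -0.02004899  0.44100852]
[ 0.5138 -0.0224  0.0386]
[ 0.535  -0.0289  0.039 ]
[ 0.5137 -0.0068  0.0379]
[0.5735 0.0946 0.0385]
```

Depth on the weights sees through to the lower half-moon face. A plane fit to the interior of each weight will therefore tell me whether w3 is flat or riding on the rim.

```bash
python3 - <<'E'
from h import *
z=np.load('pics/w11_c.npz');c={k:z[k] for k in z}
W=cloud(c,np.load('pics/w11.npy'))
a=lambda x,y:(80+x/3,y/2.6)
def fit(x0,x1,y0,y1):
    u0,v0=map(int,a(x0,y0));u1,v1=map(int,a(x1,y1))
    P=W[v0:v1,u0:u1].reshape(-1,3);P=P[np.isfinite(P[:,0])&(abs(P[:,2]-.043)<.012)]
    A=np.c_[P[:,:2]-P[:,:2].mean(0),np.ones(len(P))];s=np.linalg.lstsq(A,P[:,2],rcond=None)[0]
    for _ in range(3):
        r=abs(A@s-P[:,2])<.003; s=np.linalg.lstsq(A[r],P[r,2],rcond=None)[0]
    print(len(P),r.sum(),'slope deg x,y',np.degrees(s[:2]).round(2),'z',s[2].round(4),'ymean',P[:,1].mean().round(3))
fit(570,635,260,400) # C
fit(225,295,110,270) # A
fit(380,500,100,500) # plate
# row profile through C
v=int(325/2.6)
print([(u,*(W[v,u,[1,2]]*1000).round(1)) for u in range(255,312,2)])
v=int(260/2.6)
print([(u,*(W[v,u,[1,2]]*1000).round(1)) for u in range(280,312,2)])
E
```

```text
892 879 slope deg x,y [-0.14  0.07] z 0.0385 ymean -0.023
1138 1024 slope deg x,y [-0.21 -0.14] z 0.0386 ymean 0.097
6131 6130 slope deg x,y [-0.01 -0.02] z 0.0385 ymean 0.038
[(255, np.float64(5.4), np.float64(37.9)), (257, np.float64(3.2), np.float64(38.7)), (259, np.float64(1.0), np.float64(37.6)), (261, np.float64(-1.2), np.float64(38.2)), (263, np.float64(-3.4), np.float64(37.6)), (265, np.float64(-5.7), np.float64(39.0)), (267, np.float64(-7.9), np.float64(38.5)), (269, np.float64(-10.2), np.float64(39.0)), (271, np.float64(-12.3), np.float64(37.2)), (273, np.float64(-14.6), np.float64(39.3)), (275, np.float64(-16.8), np.float64(39.0)), (277, np.float64(-19.0), np.float64(38.7)), (279, np.float64(-21.2), np.float64(38.7)), (281, np.float64(-23.5), np.float64(37.7)), (283, np.float64(-25.7), np.float64(37.8)), (285, np.float64(-27.9), np.float64(38.5)), (287, np.float64(-30.1), np.float64(37.6)), (289, np.float64(-32.4), np.float64(37.6)), (291, np.float64(-34.5), np.float64(39.5)), (293, np.float64(-36.8), np.float64(38.2)), (295, np.float64(-38.8), np.float64(42.3)), (297, np.
[... 347 characters left out ...]
0, np.float64(-22.3), np.float64(38.2)), (282, np.float64(-24.5), np.float64(36.6)), (284, np.float64(-26.7), np.float64(36.7)), (286, np.float64(-28.8), np.float64(38.4)), (288, np.float64(-31.0), np.float64(39.0)), (290, np.float64(-33.2), np.float64(37.9)), (292, np.float64(-35.3), np.float64(38.5)), (294, np.float64(-36.5), np.float64(63.2)), (296, np.float64(-39.5), np.float64(43.1)), (298, np.float64(-41.6), np.float64(43.4)), (300, np.float64(-46.4), np.float64(-1.7)), (302, np.float64(-48.8), np.float64(-0.8)), (304, np.float64(-51.2), np.float64(-1.8)), (306, np.float64(-53.7), np.float64(-2.6)), (308, np.float64(-56.0), np.float64(-0.9)), (310, np.float64(-58.3), np.float64(-0.4))]
```

The depth passes straight through the weights to the plate (the rim still shows under w3), so that fit says nothing about them. The colour geometry does. w3's straight edge sits at y ≈ −0.043 on the rim, and its arc side shows 4 mm where 1.4 mm would mean flat, so it is tilted on the rim. The knock came between t = 51.4 and 59.0, possibly while the rocker was on. I'll push w3 back flat without lifting it, then repeat the 5 s cycle to be safe.

```bash
python3 - <<'E'
from h import *
r=top_rot(0)
gripper_to(0,60)
movep((.517,-.085,.14),r)
move_l((.517,-.085,.054),feed=.15,max_force=10)
print(move_l((.517,-.013,.054),feed=.03,max_force=20));st()
move_l((.517,-.03,.054),feed=.1)
move_l((.517,-.03,.20),feed=.25)
movep((.46,-.05,.30),top_rot(-np.pi/2))
snap('wrist','w12');st()
im=cv2.imread('pics/w12.png')
cv2.imwrite('pics/w12c.png',cv2.resize(im[0:230,50:310],None,fx=3,fy=2.6,interpolation=cv2.INTER_CUBIC))
E
```

```text
False
t 64.31 p [ 0.517 -0.013  0.054] F [ 0.3 -1.4  0.4] op 0.0001
t 66.75 p [ 0.4597 -0.0499  0.2989] F [ 0.1 -0.2 -0.6] op -0.0001
```

View pics/w12c.png

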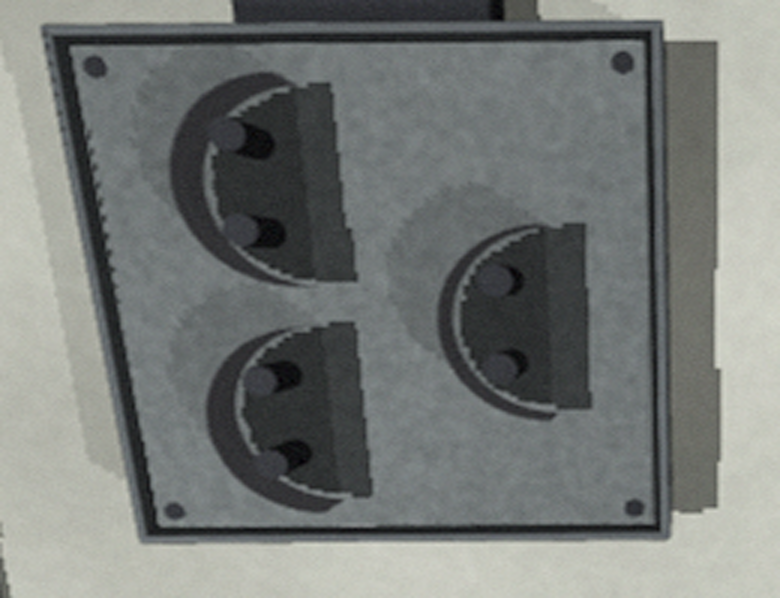

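w3 is flat again, at crop (515,320), clear of the rim. Repeat the rocker cycle, with pictures before on, during on, just before off, and after.

```bash
python3 - <<'E'
from h import *
r=top_rot(0)
movep((.684,.029,.13),r)
snap('scene','c0')
print(move_l((.684,.029,.074),feed=.05,max_force=16));s=st();t0=s['time_s']
snap('scene','c1')
move_l((.684,.029,.13),feed=.15)
movep((.684,.098,.13),r)
snap('scene','c2')
hold(t0+5-observe()['time_s'])
snap('scene','c3')
print(move_l((.684,.098,.074),feed=.05,max_force=16));st()
snap('scene','c4')
move_l((.684,.098,.16),feed=.2)
movep((.46,-.05,.30),top_rot(-np.pi/2))
gripper_to(.06,60)
snap('wrist','w13',(50,0,310,230),2.6);snap('scene','c5');st()
o=[cv2.resize(cv2.imread(f'pics/c{i}.png')[150:250,230:360],None,fx=2,fy=2) for i in range(6)]
cv2.imwrite('pics/cc.png',np.vstack([np.hstack(o[:3]),np.hstack(o[3:])]))
E
```

```text
False
t 69.3 p [0.6837 0.0292 0.0741] F [-3.1  0.1  4.1] op 0.0
False
t 75.62 p [0.6842 0.0979 0.0741] F [-0.3 -0.8 -0.8] op -0.0001
t 78.11 p [ 0.46 -0.05  0.3 ] F [-0.5  0.6 -0.7] op 0.06
```

View pics/cc.png

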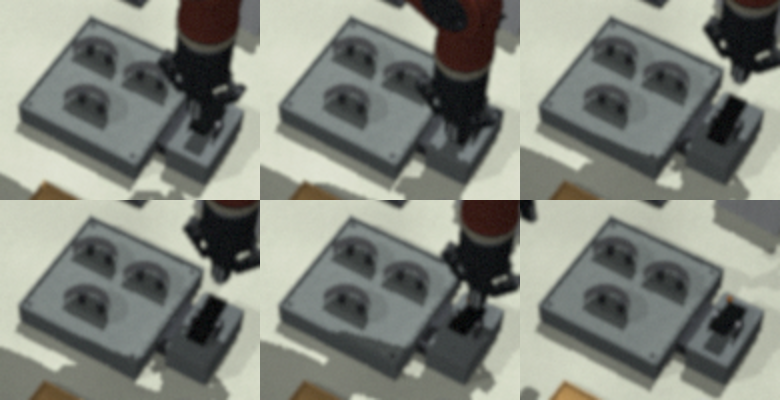

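View pics/w13.png

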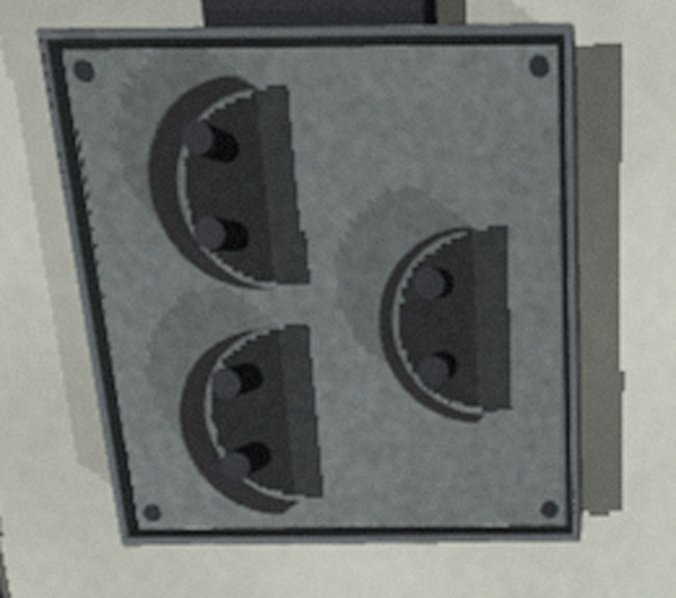

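All three stayed put through the cycle and the rocker is back off. Next I need grasp poses for the flat weights. The right-hand silhouette line is the lower straight edge at z = 40 mm, and the left arc apex is at z = 66 mm.

```bash
python3 - <<'E'
from h import *
z=np.load('pics/w13_c.npz');c={k:z[k] for k in z}
a=lambda x,y:(50+(x+.5)/2.6-.5,(y+.5)/2.6-.5)
for n,e1,e2,ap in [('A(w2)',(288,85),(309,283),(149,180)),('B(w1)',(307,325),(323,496),(181,412)),('C(w3)',(509,226),(511,409),(380,318))]:
    p=p2w(c,*a(*e1),z=.04)[:2];q=p2w(c,*a(*e2),z=.04)[:2];ax=p2w(c,*a(*ap),z=.066)[:2]
    v=q-p;m=(p+q)/2;nn=np.array([-v[1],v[0]])/np.linalg.norm(v);nn*=np.sign(nn[1])
    print(n,'mid',m.round(4),'L',np.linalg.norm(v).round(4),'normal ang',np.degrees(np.arctan2(nn[1],nn[0])).round(1),'apex dist',((ax-m)@nn).round(4),'ctr',(m+nn*.019).round(4))
E
```

```text
A(w2) mid [0.5708 0.0701] L 0.075 normal ang 91.2 apex dist 0.049 ctr [0.5704 0.0891]
B(w1) mid [0.479  0.0715] L 0.0744 normal ang 90.3 apex dist 0.0469 ctr [0.4789 0.0905]
C(w3) mid [ 0.5183 -0.0146] L 0.0751 normal ang 89.1 apex dist 0.0493 ctr [0.5186 0.0044]
```

```bash
python3 - <<'E'
from h import *
z=np.load('pics/w13_c.npz');c={k:z[k] for k in z}
a=lambda x,y:(50+(x+.5)/2.6-.5,(y+.5)/2.6-.5)
for n,row,xs in [('A',183,(149,185,267,298)),('B',412,(181,211,294,315)),('C',318,(380,397,474,510))]:
    for x in xs: print(n,x,[round(float(p2w(c,*a(x,row),z=zz)[1]),4) for zz in (.04,.066)])
im=cv2.imread('pics/w13.png');
o=cv2.resize(im[200:440,350:540],None,fx=3.2,fy=2.5,interpolation=cv2.INTER_CUBIC);o=cv2.convertScaleAbs(o,alpha=1.8,beta=10)
cv2.imwrite('pics/w13z.png',o)
s=observe()
movep((.50,.004,.20),top_rot(-np.pi/2))
snap('wrist','w14',(60,0,500,300),1.8);st()
E
```

```text
A 149 [0.1309, 0.1192]
A 185 [0.1163, 0.1055]
A 267 [0.0829, 0.0743]
A 298 [0.0703, 0.0625]
B 181 [0.1301, 0.1185]
B 211 [0.117, 0.1062]
B 294 [0.0808, 0.0723]
B 315 [0.0716, 0.0637]
C 380 [0.0405, 0.0346]
C 397 [0.0333, 0.0279]
C 474 [0.0006, -0.0027]
C 510 [-0.0147, -0.0169]
t 78.71 p [0.5007 0.0034 0.2017] F [ 0.7 -0.6 -0.3] op 0.0598
```

View pics/w13z.png

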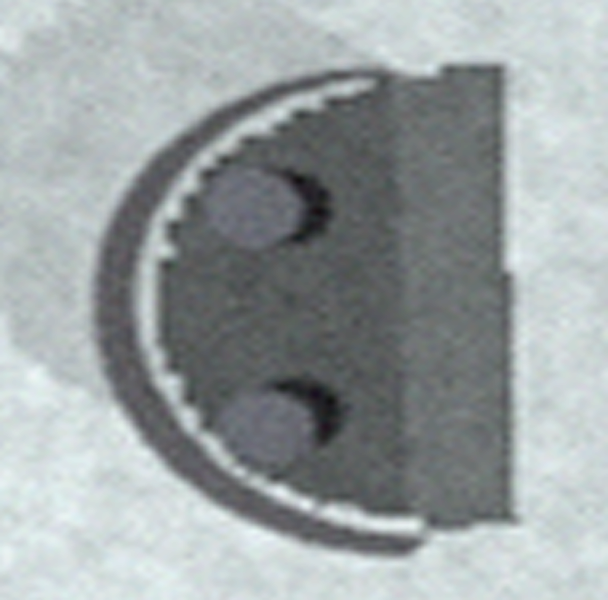

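View pics/w14.png

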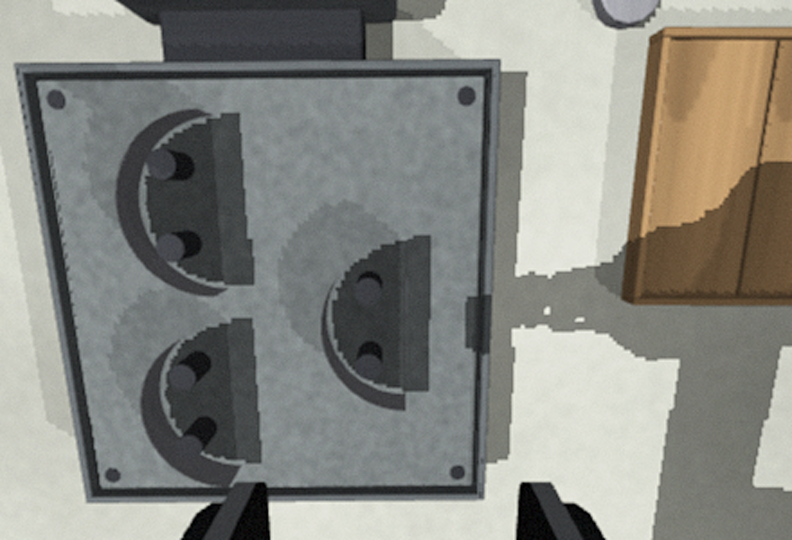

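```bash
python3 - <<'E'
from h import *
z=np.load('pics/w13_c.npz');c={k:z[k] for k in z}
a=lambda x,y:(50+(x+.5)/2.6-.5,(y+.5)/2.6-.5)
for n,q in [('A',[(235,76),(262,289)]),('B',[(283,326),(272,514)]),('C',[(468,227),(478,422)])]:
    P=[p2w(c,*a(*p),z=.066)[:2] for p in q];print(n,[p.round(4) for p in P],'x mid',((P[0]+P[1])/2)[0].round(4),'dx',P[0][0]-P[1][0])
# holes (tube tops or bottoms) A:(212,233)&(196,137)
for n,q in [('A',[(196,137),(212,233)]),('B',[(226,382),(235,461)]),('C',[(431,280),(436,369)])]:
  for zz in(.04,.066):
    P=[p2w(c,*a(*p),z=zz)[:2] for p in q];print(n,zz,[p.round(4) for p in P],'mid',((P[0]+P[1])/2).round(4),'yaw',np.degrees(np.arctan2(*(P[0]-P[1])[::-1])).round(1))
E
```

```text
A [array([0.6065, 0.0823]), array([0.5312, 0.0803])] x mid 0.5688 dx 0.07536932707847033
B [array([0.5171, 0.0734]), array([0.44  , 0.0857])] x mid 0.4785 dx 0.0770051232305844
C [array([ 0.5541, -0.0016]), array([ 0.4789, -0.0027])] x mid 0.5165 dx 0.0752064543311704
A 0.04 [array([0.5895, 0.1096]), array([0.5531, 0.1076])] mid [0.5713 0.1086] yaw 3.2
A 0.066 [array([0.5859, 0.0993]), array([0.5519, 0.0974])] mid [0.5689 0.0983] yaw 3.2
B 0.04 [array([0.4923, 0.109 ]), array([0.4577, 0.109 ])] mid [0.475 0.109] yaw -0.1
B 0.066 [array([0.4951, 0.0986]), array([0.4627, 0.0987])] mid [0.4789 0.0987] yaw -0.1
C 0.04 [array([0.5346, 0.0181]), array([0.4979, 0.0178])] mid [0.5162 0.0179] yaw 0.4
C 0.066 [array([0.5346, 0.0136]), array([0.5003, 0.0134])] mid [0.5174 0.0135] yaw 0.4
```

The measurements agree: apex distances and widths come out at 75–77 mm with z = 66 mm, and the dark strip is shadow. Centres are A (0.569, 0.0995), B (0.4785, 0.099) and C (0.517, 0.0165). Move them to the deck.

```bash
cat >> h.py <<'E'
def pick_flat(x,y,yaw=-90,z=.045):
    r=top_rot(np.radians(yaw));gripper_to(.06,60)
    movep((x,y,.14),r)
    h=move_l((x,y,z),feed=.1,max_force=12);print('hit',h)
    gripper_to(.02,60);s=st()
    move_l((*s['eef_pos'][:2],.15),feed=.2);return st()
def place_flat(x,y,yaw=-90,z=.0195):
    r=top_rot(np.radians(yaw))
    movep((x,y,.13),r)
    move_l((x,y,z+.025),feed=.15)
    h=move_l((x,y,z),feed=.03,max_force=8);print('hit',h);s=st()
    gripper_to(.054,60)
    move_l((*s['eef_pos'][:2],.16),feed=.15)
E
python3 - <<'E'
from h import *
s=pick_flat(.517,.0165)
place_flat(.582,-.334)
movep((.47,-.2,.32),top_rot(-np.pi/2))
snap('wrist','w15');snap('scene','s15',(180,150,320,350),3);st()
E
```

```text
hit False
t 80.71 p [0.5179 0.0164 0.0461] F [-1.3  0.3  6.6] op 0.0365
t 81.38 p [0.5168 0.0165 0.1484] F [-0.6 -0.3 -4.2] op 0.0365
hit True
t 84.2 p [ 0.5815 -0.3337  0.0201] F [ 0.3 -0.2  5.8] op 0.0362
t 86.65 p [ 0.4699 -0.2004  0.3181] F [-0.1  0.2 -1.1] op 0.0543
```

View pics/w15.png

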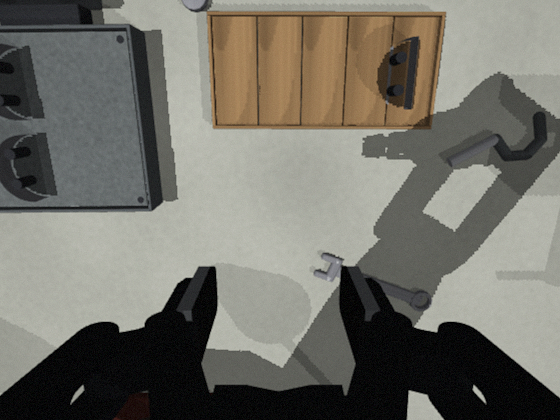

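View pics/s15.png

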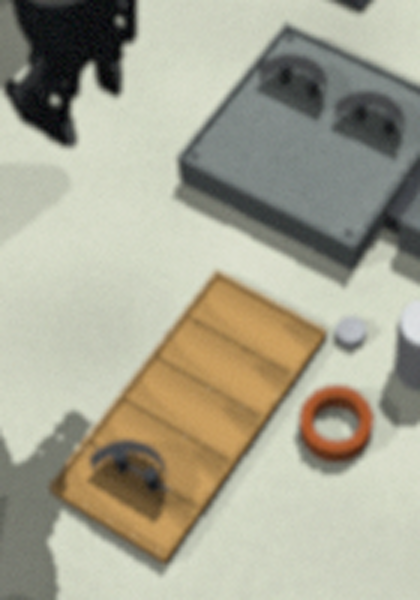

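The first weight sits flat at the deck's −y end, inside the rim. Do the next two.

```bash
python3 - <<'E'
from h import *
pick_flat(.4785,.099)
place_flat(.582,-.254)
movep((.42,.08,.32),top_rot(-np.pi/2))
snap('wrist','w16',(100,0,500,330),1.8);st()
E
```

```text
hit False
t 89.62 p [0.4796 0.0993 0.0463] F [-0.9  1.1  6.4] op 0.0367
t 90.3 p [0.4783 0.0992 0.1484] F [ 0.2 -0.  -5.6] op 0.0363
hit True
t 93.14 p [ 0.5815 -0.2538  0.0203] F [-0.5 -0.   5.5] op 0.0365
t 96.11 p [0.4203 0.0793 0.3194] F [-1.1 -0.1  0. ] op 0.0541
```

View pics/w16.png

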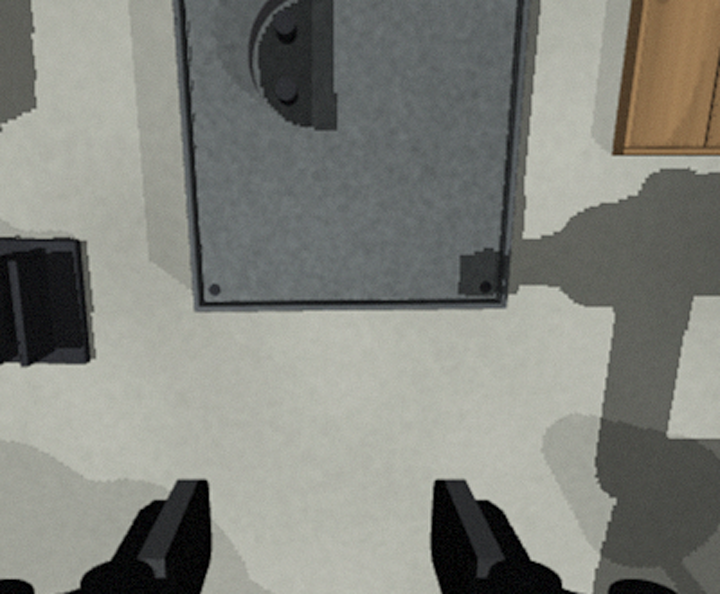

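```bash
python3 - <<'E'
from h import *
pick_flat(.569,.0995,-88.5)
place_flat(.582,-.174,-90)
movep((.36,-.25,.34),top_rot(-np.pi/2))
snap('scene','s17');snap('top','t17');snap('wrist','w17',(100,0,500,330),1.8);st()
E
```

```text
hit False
t 98.7 p [0.57   0.0997 0.0463] F [-1.1  0.9  5.8] op 0.0366
t 99.38 p [0.5687 0.0996 0.1482] F [-0.5  0.4 -5.6] op 0.0364
hit True
t 101.91 p [ 0.5814 -0.1738  0.0203] F [0.3 0.4 4.8] op 0.0362
t 104.6 p [ 0.3604 -0.2496  0.3388] F [-0.7 -0.4 -0.9] op 0.0539
```

View pics/s17.png

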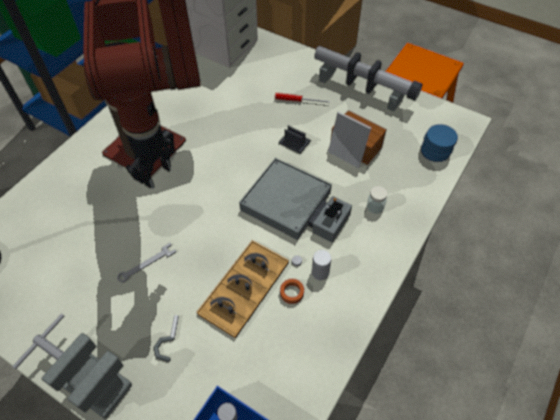

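View pics/t17.png

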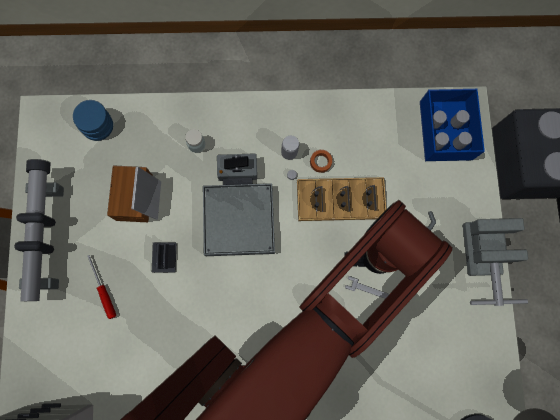

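View pics/w17.png

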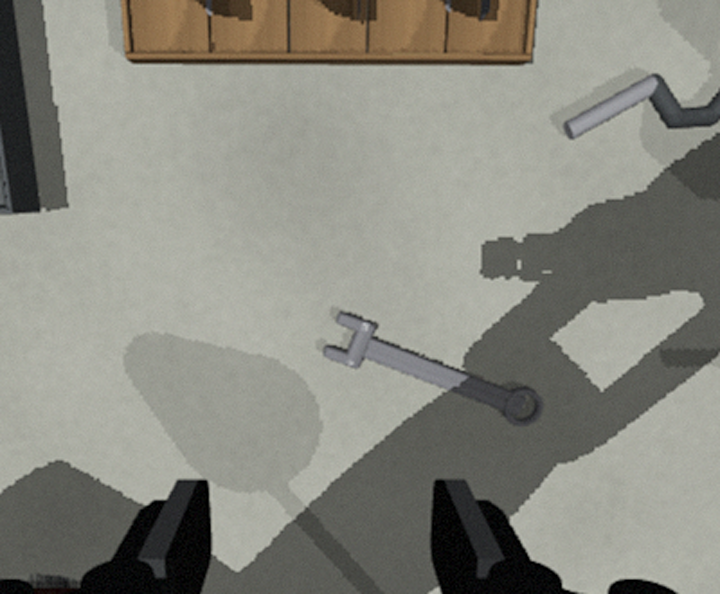

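```bash
python3 - <<'E'
from h import *
a=cv2.imread('pics/t17.png')[140:260,290:400];b=cv2.imread('pics/s17.png')[220:340,190:300]
cv2.imwrite('pics/fin.png',cv2.resize(np.hstack([a,b]),None,fx=3.6,fy=3.6,interpolation=cv2.INTER_CUBIC))
a=cv2.imread('pics/top0.png').astype(int);b=cv2.imread('pics/t17.png').astype(int)
d=(abs(a-b).max(2)>60)[:310];n,l,s,c=cv2.connectedComponentsWithStats(d.astype(np.uint8));print([x.tolist() for x in s[1:] if x[4]>25])
E
```

```text
[[131, 167, 7, 42, 106], [165, 178, 8, 8, 52], [366, 185, 11, 26, 184], [310, 187, 13, 24, 161], [337, 186, 13, 25, 227], [362, 192, 5, 14, 45], [299, 200, 156, 110, 6755], [153, 231, 39, 49, 795], [307, 241, 15, 26, 353], [152, 243, 2, 29, 36], [448, 252, 15, 21, 95], [438, 270, 13, 8, 28], [503, 291, 9, 7, 42], [443, 292, 117, 18, 821], [342, 298, 35, 12, 220], [377, 298, 16, 12, 108]]
```

View pics/fin.png

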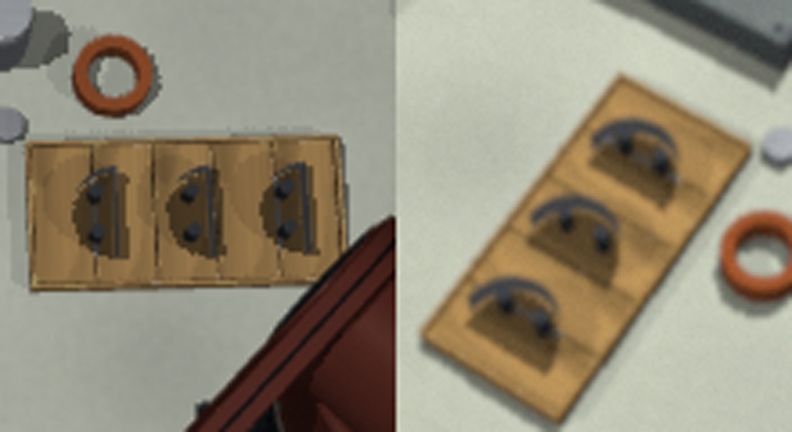

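All three weights lie flat and apart inside the deck rim. The only changes between the first and last top views are at the weights, the board, the arm and shadows.

```bash
python3 - <<'E'
from h import *
st();job_done()
E
```

```text
t 104.6 p [ 0.3604 -0.2496  0.3388] F [-0.7 -0.4 -0.9] op 0.0539
the job is handed in; nothing more can be done
```

I handed the job in at 104.6 s, with all three counterweights flat on the setting-down board, the screen leaning on the case and the rocker off. No verdict came back.

- **Weights on the plate:** I laid the three weights flat by tilting and releasing them.
- **Screen:** it leans foot-down on the case face at 12.6°, and its yaw (−4.46°) matches the −4.5° I measured for the face.
- **Rocker:** I ran the on/off cycle twice. One weight was knocked against or onto the plate's −y rim between 51.4 and 59.0 s, possibly while the rocker was on. I pushed it back flat with a closed finger, without lifting it, and ran a second on period of about six seconds. Pictures through that cycle show all three weights in place and the rocker back off.
- **Weights on the board:** I then moved them over one at a time.

**Last checks:**
- The final top and scene views show all three weights flat, apart and inside the setting-down board's rim, with the screen still leaning.
- Comparing the first and last top views showed no bystander moved, except where the arm hid the view.

**Checks that disagreed or failed:**
- The depth image passes straight through the weights, so I located them from colour outlines instead.
- My first reading that the knocked weight was tilted on the rim was partly a shadow. It may have been lying flat against the rim.
- The force stops while leaning the screen were ambiguous (the foot on the bench versus the case), so I confirmed the lean from pictures and a plane fit.

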